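# Cam-lock the fence onto the shooting board

### The job

Slide the pine fence up to the plywood board so that the brass pin of its bolt goes in at the mouth of the open yellow cam and the fence rests on the two rubber bumpers. Then swing the cam's red knob clockwise, about half a turn, until the hook has drawn the fence squarely against the board's edge and you feel it pull up tight, and stop there: do not overtighten it. Let go, and leave the other things on the bench alone.

Things in the scene. Friction and masses are not known exactly. Their poses are not given: they have to be found in the camera images.
- board: fixed plywood board 250 x 240 x 18 flat on the bench, spanning its own x -70 to +180 and y -120 to +120; origin on the bench. x points from the joint edge (at x = -70) into the board, z up. The fence comes from its -x side.
- board_edge (a point): middle of the board's joint edge, 9 above the bench; axes as the board's
- bumper_left (a point): tip of a black rubber bumper, 14 in diameter, standing 5 out of the dark edge block (y 54 to 120, 18 to 42 above the bench, flush with the joint edge) at the board's y = +75, 32 above the bench. Sprung: 2.4 N at first touch, 5.4 N when pressed flush, so the fence springs back about 5 mm until the cam holds it.
- bumper_right (a point): the other bumper's tip, the same (with its edge block), at the board's y = -75
- housing: the cam lock's fixed aluminium base on the board, turned like the board (x away from the fence); origin on the cam's vertical axis at the board's top, 18 above the bench. It was screwed on by hand up to 2 nearer to or farther from the edge and 3 to either side of the board's origin, so the angle at which the cam pulls tight varies (about 2.3 to 3.4 rad) and has to be felt.
- channel (a point): middle of the straight channel, 13 wide and 26 long, between the housing's dark steel guides (21 to 32 above the bench), 37 before the cam's axis; in front of it a funnel opens to about 40 wide at the board's edge. The bolt goes in along +x of the housing; its pin ends about 20 before the cam's axis when tight.
- cam (a joint): angle of the cam, rad: 0 open, growing clockwise seen from above, end stop at 3.6; starts at 0 to 0.3. The yellow spiral hook (33 to 43 above the bench) passes behind the pin from about 0.6, begins to pull at 0.9 to 1.6 and draws about 4 mm per rad. In the housing's frame the knob lies at the angle 1.62 - (joint value) from the x axis, counted anticlockwise from above.
- hub (a point): top of the cam's hub on its vertical axis, 55 above the bench. Turning force felt at the knob: about 1 to 4 N idle, 3 to 8 N while the hook draws against the bumpers; once the fence meets the board it climbs steeply, by 10 N or more in 0.15 rad. 12 to 14 N is well tight, from about 18 N it may be overtightened. The cam stays where it is left.
- knob (a point): middle of the upright round red knob on the cam's crank arm, 18 in diameter, from 53 to 95 above the bench (this point 76 above the bench), 65 from the cam's axis. It can be gripped from above and led round without turning the gripper, as it is round.
- rib (a point): middle (60 above the bench) of the fence's upright grip rib, over the fence's centre: 22 thick along the fence's x, 130 long along its y, from 40 to 80 above the bench; axes are the fence's. With its axes parallel to the board's, the fence meets the bumpers with this point 35 before the board edge point, and is fully home at 30.
- fence_foot (a point): middle of the pine fence block, 60 (x) by 200 (y) by 40 high, loose on the bench, about 0.55 kg with rib and bolt; 20 above the bench; axes are the fence's, x towards its bolt
- pin (a point): near the top (40 above the bench) of the upright brass pin, 10 in diameter, from 23 to 45 above the bench, at the end of the steel bolt (8 in diameter, 27 above the bench) that stands out of the fence's +x face; 80 from the fence's centre along its x
- fence_face (a point): middle of the fence's +x face (the face that meets the board), 9 above the bench; axes as the fence's
- offcut: bystander, leave alone: wood offcut block 35 x 80 x 28 lying on the board's rear part
- weight: bystander, leave alone: aluminium cylinder, 34 diameter, 34 high, standing on the board's rear part
- square: bystander, leave alone: try square lying on the bench, dark wood stock 110 long with a 150 steel blade
- glue: bystander, leave alone: white glue bottle, 52 diameter, 150 high, standing on the bench
- tape: bystander, leave alone: yellow tape roll, 100 diameter, 35 high, on the bench
- tray: bystander, leave alone: green open tray 100 x 140 x 40 on the bench

How it is judged (in metres and radians):
On the way:
1. the bolt's pin is in the mouth of the open cam (within 11 mm of its fully home place), the cam not yet turned past 0.6 rad (x of fence_face in the frame of board_edge above -0.011 m and y of pin in the frame of housing between -0.003 and 0.003 m and value of joint cam below 0.6 rad), for 0.2 s.
At the end, for the whole second after the job is handed in: The fence stands against the board's edge with less than 1.5 mm gap, square to it within 0.03 rad and flat on the bench within 0.05 rad, the cam turned past 1.9 rad and at rest, its hook pulling the bolt with more than 22 N (the bumpers alone make about 11 N, so it must be tight) (x of fence_face in the frame of board_edge above -0.0015 m and angle between the x axis of fence_face and the x axis of board, either way round below 0.03 rad and value of joint cam above 1.9 rad and contact force between cam and fence above 22 N and angle between fence_face's own z axis and vertical below 0.05 rad and velocity of joint cam between -0.02 and 0.02 rad/s); the robot touches nothing.
It fails at once if the cam is overtightened: hook and bolt press on each other with more than 110 N (contact force between cam and fence above 110 N).
It fails at once if a bystander (offcut, weight, square, glue, tape, tray) is moved by more than 30 mm (distance of any of offcut, weight, square, glue, tape, tray from where it was at the start of the episode above 0.03 m).
It also fails if it takes over 70 s, if anything falls off the work surface, if the arm or the gripper's body presses on something with over 40 N, if the wrist force passes 120 N, or if a joint passes its speed limit or range.

### The arm

A 6-joint arm with a two-finger parallel gripper is mounted at the origin on the work surface. World frame = base frame: x ahead of the robot, y to its left, z up, the work surface at z = 0. Lengths are in mm, angles in rad, forces in N, time in s.
With the tool pointing down it reaches from about 350 to 1000 mm from the base axis. Payload 7.1 kg.
Tool frame: the origin (TCP) lies between the finger pads; the fingertips stand ahead of it and the grasp point (between the pads) lies 3 mm ahead of it (tip_extent is the z of the fingertips in the tool frame, in mm); z points along the fingers, x is the direction in which the jaws open and shut, and the axes are right-handed (so a half turn about z gives the same grasp; the last joint's range is limited). The gripper opens to 85 mm and grips with 20 to 120 N. Pads are 22 mm wide; open, the fingers measure 114 mm over their backs; the gripper's body (76 mm by 85 mm) begins 54 mm behind the grasp point. The pads swing forward as they close: fully open they stand 13 mm farther back than shut.
Start: joints at [-1.161, 0.423, 1.63, -0, 1.089, -0.019], TCP at [259.877, -568.391, 253.319] pointing down, gripper open.
Joint ranges: [-3, 3], [-0.9, 2.11], [0.09, 2.58], [-1.31, 4.45], [0.11, 2.69], [-2.54, 2.54]. Speed limits (rad/s): [2.39, 2.39, 3.01, 3.14, 3.14, 3.14].

### API

Orientations are given as a unit quaternion [x, y, z, w].
In Python, from workcell import * gives the robot as it stands.
- The arm moves only by the tool step_arm, never from a script. Its argument "moves" is a list of rows, each a list of 7 numbers: the shift along the tool's x, y, z in units of 0.08 m (1.0 is 0.08 m), then the turn, a rotation vector about the tool's x, y, z in units of 360 degrees (1.0 is 360 degrees), then the opening, from 0 (shut) to 1 (fully open). A call has 1 to 20 rows; each row is the pose to reach, as a shift and turn from the pose commanded when the call began, along the tool's axes at that moment, turning the shorter way round; what a row does not reach only later rows make up. A row lasts 1/12 s, in which the tool goes at most 41.7 mm and 7.16 degrees, less where a joint would pass 70% of its speed; a pose out of reach is approached as far as the arm can. A call with a number of a shift or a turn outside -1 to 1 is refused whole. A call with a gripper value outside its range is refused whole. The fingers move at their own pace and stop on an object; "force" is the grip in N (left out, the last holds). Time passes only in rows, so rows that repeat a pose let the fingers close. It gives the time, the measured TCP pose, the force and the opening at its end, in the units of the state.
- read_state(): the state, without advancing time (a new reading comes with each control period).
- capture(name): name is "side" or "top"; returns a dict with "color" (400x640x3 uint8, red, green, blue), "fx", "fy", "cx", "cy" (pixels), "view" (4x4, takes a point from world to camera coordinates). Camera axes: x right, y down, z forward; pixel columns grow to the right and rows downward; lengths in mm; the calibration is good to about 2 mm. A picture is of the moment at which its call begins. There is no depth.
- hand_in(): hands the job in, once; it reports no verdict.
The state is a dict: "t": time; "joint_pos": joint angles; "dq": joint speeds; "joint_efforts": joint torques, N m; "position": TCP position; "eef_rot": TCP orientation; "contact_force": force on the tool from outside, world axes, zero at the start; "ft_torque": the same for the moment, N m; "grip_width": opening from 0.0 (shut) to 1.0 (fully open).
Only numpy, scipy, OpenCV 4.12 (cv2) and the standard library are available. Lean on these libraries where they do the work, as an engineer would, in place of code of your own. Each camera call takes 0.05 s, during which the arm holds its last target. There are 200 camera calls.

## Working session

There is one attempt and no reset: what is moved stays moved. The work goes in short steps, Python scripts to look and compute and a tool call to move; the robot and the scene stay as the last step left them, time stands still between calls to the robot, and variables do not carry over. Pictures are saved under pics/ and viewed, about 8 in all and at most 12, crops included, and the job is handed in when it is done.

Besides the shell and the picture viewer there is one more tool, called in YAML: its name, and indented under it one key for each argument. step_arm: Moves the arm, as the interface text tells. Its arguments: {"type":"object","properties":{"moves":{"type":"array","items":{"type":"array","items":{"type":"number"}}},"force":{"type":"number"}},"required":["moves"]}

```bash
mkdir -p pics; ls
python3 - <<'E'
from workcell import *
import cv2
for n in("top","side"):
    c=capture(n); cv2.imwrite(f"pics/{n}0.png",c["color"][:,:,::-1]); print(n,c["fx"],c["fy"],c["cx"],c["cy"],c["view"])
s=read_state();print(s)
E
```

```text
pics
top 516.366769076262 516.366769076262 323.93674598234634 210.85821381470058 [[ 3.38837180e-03 -9.99982476e-01 -4.85460760e-03  3.00070625e+01]
 [-9.89463066e-01 -2.64995614e-03 -1.44761246e-01  5.39371474e+02]
 [ 1.44745845e-01  5.29395985e-03 -9.89454706e-01  1.39389137e+03]
 [ 0.00000000e+00  0.00000000e+00  0.00000000e+00  1.00000000e+00]]
side 422.3428631214186 422.3428631214186 319.88392207200195 201.61838677888048 [[-9.25238647e-01 -3.79278874e-01  8.99895906e-03  5.06661151e+02]
 [-2.05578585e-01  4.81284624e-01 -8.52116515e-01  1.67121739e+02]
 [ 3.18858732e-01 -7.90261125e-01 -5.23274749e-01  1.00118452e+03]
 [ 0.00000000e+00  0.00000000e+00  0.00000000e+00  1.00000000e+00]]
{'t': 0.1, 'joint_pos': array([-1.16098250e+00,  4.23802773e-01,  1.63063387e+00, -9.91078543e-08,
        1.08858160e+00, -1.90123482e-02]), 'dq': array([-0.00018522, -0.00080247, -0.00094431,  0.00053621,  0.00038056,
        0.00055785]), 'joint_efforts': array([ 2.74733793e-06, -5.58421361e+01, -2.82442564e+01,  1.55057432e-05,
        2.92555029e-03,  2.77122240e-05]), 'position': array([ 259.70511043, -567.96773569,  252.59147479]), 'eef_rot': array([ 8.41368787e-01, -5.40460966e-01, -5.92317063e-04, -3.96534207e-04]), 'contact_force': array([ 0.02713155, -0.17931668, -0.52176224]), 'ft_torque': array([ 0.02514095,  0.03037535, -0.02721519]), 'grip_width': 1.0021467542729783}
```

View pics/top0.png

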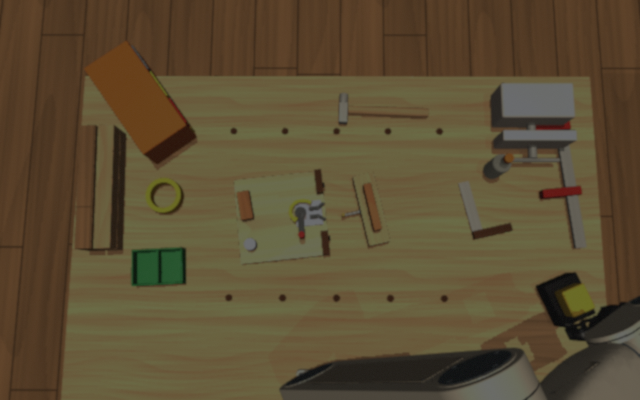

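View pics/side0.png

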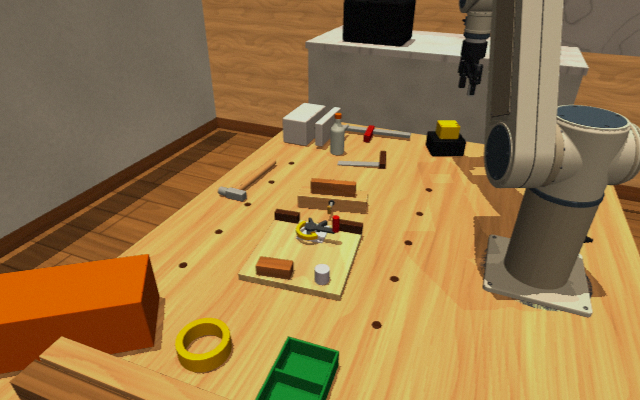

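The top view shows the board at columns 235-328 and rows 172-263, with its joint edge on the right. The fence is at 353-388 and 175-245, its bolt pointing left, with the red knob near (302,235). I'll enlarge both views next.

```bash
cat > h.py <<'E'
from workcell import *
import cv2, numpy as np
def ray(c,u,v):
    V=c["view"];R=V[:3,:3];t=V[:3,3]
    d=R.T@np.array([(u-c["cx"])/c["fx"],(v-c["cy"])/c["fy"],1.]);return -R.T@t,d
def onz(c,u,v,z):
    o,d=ray(c,u,v);return o+d*(z-o[2])/d[2]
def proj(c,p):
    q=c["view"][:3,:3]@np.asarray(p,float)+c["view"][:3,3];return c["fx"]*q[0]/q[2]+c["cx"],c["fy"]*q[1]/q[2]+c["cy"]
def crop(c,u0,v0,w,h,s,g=1.0):
    im=c["color"][v0:v0+h,u0:u0+w,::-1].astype(float)*g
    return cv2.resize(np.clip(im,0,255).astype(np.uint8),None,fx=s,fy=s,interpolation=cv2.INTER_CUBIC)
E
python3 - <<'E'
from h import *
c=capture("top"); cv2.imwrite("pics/t1.png",crop(c,228,160,166,112,4.8,2.2))
c=capture("side"); cv2.imwrite("pics/s1.png",crop(c,235,170,140,130,4.6,1.3))
E
```

```text
(no output)
```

View pics/t1.png

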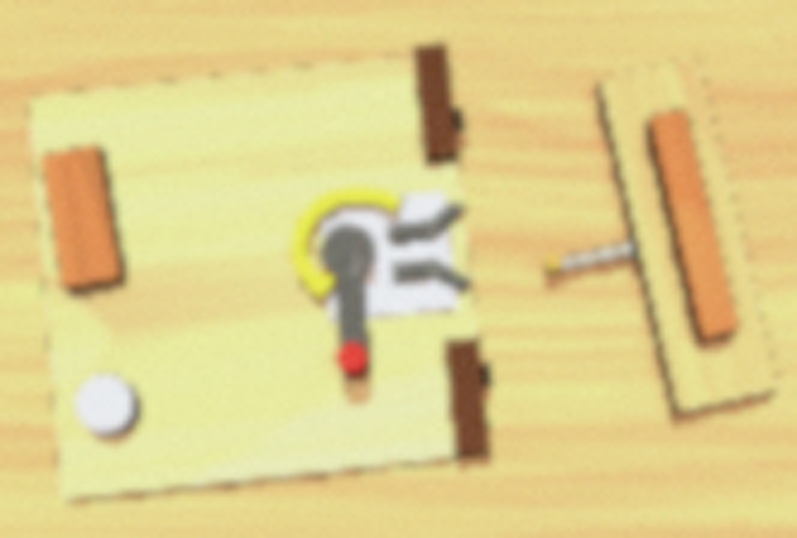

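View pics/s1.png

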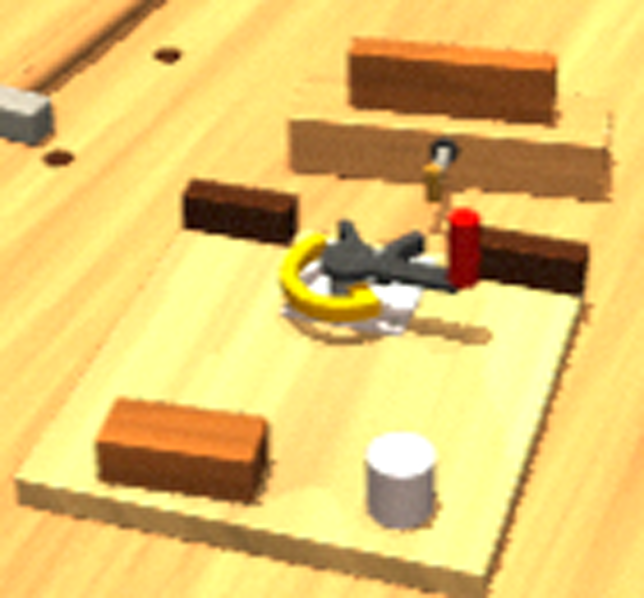

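The top crop shows the hub at (348,250), knob top (352,357), pin (552,268), rib from (668,115) to (715,340), the edge blocks at (437,103) and (467,400), and the guides near (405,232) and (410,270). Next I'll measure these with masks.

```bash
cat >> h.py <<'E'
def blob(c,m,u0,v0,u1,v1):
    """largest component's points in a window"""
    w=np.zeros(m.shape,np.uint8); w[v0:v1,u0:u1]=m[v0:v1,u0:u1]
    n,l,st,ce=cv2.connectedComponentsWithStats(w,connectivity=8)
    k=1+np.argmax(st[1:,4]); cs,_=cv2.findContours((l==k).astype(np.uint8),0,2)
    return ce[k],st[k],cv2.minAreaRect(cs[0])
E
python3 - <<'E'
from h import *
c=capture("top"); s=capture("side")
h=cv2.cvtColor(c["color"],cv2.COLOR_RGB2HSV); H,S,V=[h[...,i].astype(int) for i in range(3)]
def z4(name,rc,z):
    p=np.array([onz(c,u,v,z)[:2] for u,v in cv2.boxPoints(rc[2])]); print(name,rc[0].round(1),rc[1],p.round(0).tolist(),"ctr",p.mean(0).round(1))
for (u,v) in [(370,207),(319,182),(325,243),(302,235),(300,212),(313,209),(343,216),(290,215),(310,200),(340,190),(365,190),(318,190)]: print((u,v),h[v,u])
for n,(u,v),z in [("B1",(228+30/4.8,160+97/4.8),18),("B4",(228+65/4.8,160+500/4.8),18),("blk_t_in",(228+415/4.8,160+48/4.8),42),("blk_t_edge",(228+445/4.8,160+46/4.8),42),("blk_b_edge",(228+489/4.8,160+459/4.8),42),
  ("hub",(228+348/4.8,160+248/4.8),55),("knob",(228+352/4.8,160+356/4.8),95),("pin",(228+550/4.8,160+266/4.8),45),
  ("rib a",(228+651/4.8,160+116/4.8),80),("rib b",(228+685/4.8,160+112/4.8),80),("rib c",(228+735/4.8,160+328/4.8),80),("rib d",(228+702/4.8,160+338/4.8),80),
  ("F a",(228+600/4.8,160+80/4.8),40),("F b",(228+672/4.8,160+408/4.8),40),("F c",(228+770/4.8,160+388/4.8),40),
  ("g1a",(228+390/4.8,160+236/4.8),32),("g1b",(228+462/4.8,160+209/4.8),32),("g2a",(228+395/4.8,160+272/4.8),32),("g2b",(228+465/4.8,160+285/4.8),32)]:
    print(n,onz(c,u,v,z).round(1))
E
```

```text
(370, 207) [ 15 151 101]
(319, 182) [ 10 154  53]
(325, 243) [ 10 151  54]
(302, 235) [  2 180 102]
(300, 212) [23 19 53]
(313, 209) [ 0  5 55]
(343, 216) [ 21 141  78]
(290, 215) [ 30 158 105]
(310, 200) [ 31 100 105]
(340, 190) [ 20 112 105]
(365, 190) [ 13 156  90]
(318, 190) [ 11 154  53]
B1 [629.8 287.2  18. ]
B4 [392.1 260.1  18. ]
blk_t_in [654.6  58.6  42. ]
blk_t_edge [655.8  41.1  42. ]
blk_b_edge [415.2  15.   42. ]
hub [534.6  95.9  55. ]
knob [468.6  91.   95. ]
pin [525.9 -19.9  45. ]
rib a [606.9 -76.1  80. ]
rib b [609.2 -95.3  80. ]
rib c [ 486.4 -122.1   80. ]
rib d [ 480.7 -103.6   80. ]
F a [636.2 -49.4  40. ]
F b [444.7 -89.7  40. ]
F c [ 456.4 -145.9   40. ]
g1a [545.   72.7  32. ]
g1b [561.   30.9  32. ]
g2a [523.9  69.6  32. ]
g2b [516.4  29.   32. ]
```

```bash
cat >> h.py <<'E'
def plan(p,yaw=None,st=None):
    """shift (units 80 mm, tool axes) and turn (units 360deg about tool z) from measured pose to world p, tool x at yaw deg"""
    from scipy.spatial.transform import Rotation as R
    st=st or read_state(); M=R.from_quat(st["eef_rot"]).as_matrix()
    y0=np.degrees(np.arctan2(M[1,0],M[0,0]))
    d=M.T@(np.asarray(p,float)-st["position"])
    tw=0 if yaw is None else -((yaw-y0+180)%360-180)
    print("pos",st["position"].round(2),"yaw",round(y0,2),"F",st["contact_force"].round(2),"grip",round(st["grip_width"],3),"t",round(st["t"],2))
    print("shift units",(d/80).round(3),"turn z units",round(tw/360,4))
def masks(c):
    h=cv2.cvtColor(c["color"],cv2.COLOR_RGB2HSV); return [h[...,i].astype(int) for i in range(3)]
E
python3 - <<'E'
from h import *
import workcell; print(tip_extent if 'tip_extent' in globals() else [x for x in dir(workcell) if x[0]!='_'])
c=capture("top"); H,S,V=masks(c)
def show(n,m,win,z):
    ce,st,r=blob(c,m,*win); b=np.array([onz(c,u,v,z)[:2] for u,v in cv2.boxPoints(r)])
    L=[np.linalg.norm(b[(i+1)%4]-b[i]) for i in range(2)]
    e=b[1]-b[0] if L[0]>L[1] else b[2]-b[1]
    print(n,"n",st[4],"ctr",onz(c,*ce,z)[:2].round(1),"box",b.mean(0).round(1),"L",np.round(L,1),"ang",round(np.degrees(np.arctan2(e[1],e[0]))%180,2))
show("rib",(H<18)&(S>145)&(V>70),(350,175,395,240),80)
show("blkR",(S>125)&(V<66)&(H<15),(305,165,335,197),42)
show("blkL",(S>125)&(V<66)&(H<15),(305,228,335,260),42)
show("knob",(H<6)&(S>150)&(V>60),(295,225,312,245),95)
show("yellowhook",(H>26)&(S>140),(285,190,315,225),43)
show("pin",(H>15)&(S>120)&(V<90),(338,208,348,222),45)
show("guides",(S<60)&(V<75),(306,198,328,222),32)
plan([546,-99,250],-77.7)
E
```

```text
22.0
rib n 336 ctr [544.9 -97.5] box [545.1 -97.5] L [ 19.6 128.1] ang 12.64
blkR n 117 ctr [621.5  46.7] box [623.   46.4] L [15.7 63.2] ang 6.13
blkL n 120 ctr [450.3  27.9] box [449.9  27.1] L [15.7 61.7] ang 5.31
knob n 25 ctr [467.8  91.4] box [467.7  91.9] L [10.6 13.3] ang 0.53
yellowhook n 95 ctr [545.2 110.3] box [547.8 106.4] L [69.6 35.3] ang 143.98
pin n 8 ctr [521.8 -21. ] box [521.5 -21. ] L [5.5 5.6] ang 179.87
guides n 49 ctr [550.9  54.7] box [551.3  52.9] L [42.5 12.1] ang 110.38
pos [ 259.83 -568.31  253.15] yaw -65.43 F [-0.84 -0.43 -0.19] grip 1.002 t 0.35
shift units [-3.848 -5.692  0.041] turn z units 0.0341
```

step_arm:
  moves:
    - [-0.16, -0.24, 0, 0, 0, 0, 1]
    - [-0.32, -0.48, 0, 0, 0, 0, 1]
    - [-0.48, -0.72, 0, 0, 0, 0, 1]
    - [-0.64, -0.95, 0, 0, 0, 0, 1]

```text
t: 0.68
position: [308.1, -489.4, 253.2]
eef_rot: [0.841, -0.541, -0.0, -0.0]
contact_force: [-0.8, -0.3, -0.1]
grip_width: 1.003
```

step_arm:
  moves:
    - [-0.16, -0.24, 0, 0, 0, 0, 1]
    - [-0.32, -0.48, 0, 0, 0, 0, 1]
    - [-0.48, -0.72, 0, 0, 0, 0, 1]
    - [-0.64, -0.95, 0, 0, 0, 0, 1]

```text
t: 1.02
position: [356.1, -411.0, 253.4]
eef_rot: [0.841, -0.54, 0.0, 0.0]
contact_force: [0.6, -0.4, -1.2]
grip_width: 1.0
```

step_arm:
  moves:
    - [-0.16, -0.24, 0, 0, 0, 0, 1]
    - [-0.32, -0.48, 0, 0, 0, 0, 1]
    - [-0.48, -0.72, 0, 0, 0, 0, 1]
    - [-0.64, -0.95, 0, 0, 0, 0, 1]

```text
t: 1.35
position: [403.9, -332.9, 253.4]
eef_rot: [0.841, -0.541, 0.0, -0.0]
contact_force: [0.5, -0.4, -0.3]
grip_width: 0.999
```

step_arm:
  moves:
    - [-0.16, -0.24, 0, 0, 0, 0, 1]
    - [-0.32, -0.48, 0, 0, 0, 0, 1]
    - [-0.48, -0.72, 0, 0, 0, 0, 1]
    - [-0.64, -0.95, 0, 0, 0, 0, 1]

```text
t: 1.68
position: [451.8, -254.7, 253.5]
eef_rot: [0.841, -0.54, 0.0, -0.0]
contact_force: [0.8, 0.1, 0.4]
grip_width: 1.001
```

step_arm:
  moves:
    - [-0.16, -0.24, 0, 0, 0, 0, 1]
    - [-0.32, -0.48, 0, 0, 0, 0, 1]
    - [-0.48, -0.72, 0, 0, 0, 0, 1]
    - [-0.64, -0.95, 0, 0, 0, 0, 1]

```text
t: 2.02
position: [499.6, -176.5, 253.4]
eef_rot: [0.841, -0.54, 0.0, -0.0]
contact_force: [0.4, -0.4, 0.2]
grip_width: 1.005
```

step_arm:
  moves:
    - [-0.16, -0.24, 0, 0, 0, 0.01, 1]
    - [-0.32, -0.48, 0, 0, 0, 0.02, 1]
    - [-0.48, -0.72, 0, 0, 0, 0.03, 1]
    - [-0.64, -0.95, 0, 0, 0, 0.0335, 1]
    - [-0.64, -0.95, 0, 0, 0, 0.0335, 1]
    - [-0.64, -0.95, 0, 0, 0, 0.0335, 1]

```text
t: 2.52
position: [547.2, -98.6, 253.2]
eef_rot: [0.781, -0.625, 0.0, 0.0]
contact_force: [-0.1, -1.2, -0.1]
grip_width: 0.998
```

Run:
```python
from h import *
plan([545.3,-98,68],-77.5)
```

```text
pos [547.19 -98.59 253.25] yaw -77.35 F [-0.11 -1.22 -0.05] grip 0.998 t 2.52
shift units [-0.013  0.021  2.316] turn z units 0.0004
```

step_arm:
  moves:
    - [0, 0, 0.25, 0, 0, 0, 1]
    - [-0.01, 0.02, 0.5, 0, 0, 0, 1]
    - [-0.01, 0.02, 0.75, 0, 0, 0, 1]
    - [-0.01, 0.02, 1.0, 0, 0, 0, 1]

```text
t: 2.85
position: [544.5, -99.9, 172.7]
eef_rot: [0.78, -0.626, 0.0, 0.0]
contact_force: [-0.3, -0.4, -0.3]
grip_width: 0.999
```

step_arm:
  moves:
    - [0, 0, 0.2, 0, 0, 0, 1]
    - [0, 0, 0.4, 0, 0, 0, 1]
    - [0, 0, 0.6, 0, 0, 0, 1]
    - [0, 0, 0.8, 0, 0, 0, 1]
    - [0, 0, 0.9, 0, 0, 0, 1]
    - [0, 0, 1.0, 0, 0, 0, 1]

```text
t: 3.35
position: [544.5, -99.7, 92.6]
eef_rot: [0.78, -0.626, -0.0, 0.0]
contact_force: [0.2, 0.4, 0.6]
grip_width: 0.997
```

step_arm:
  moves:
    - [0, 0, 0.1, 0, 0, 0, 1]
    - [0, 0, 0.2, 0, 0, 0, 1]
    - [0, 0, 0.3, 0, 0, 0, 1]
    - [0, 0, 0.315, 0, 0, 0, 1]
    - [0, 0, 0.315, 0, 0, 0, 1]
    - [0, 0, 0.315, 0, 0, 0, 0]
    - [0, 0, 0.315, 0, 0, 0, 0]
    - [0, 0, 0.315, 0, 0, 0, 0]
    - [0, 0, 0.315, 0, 0, 0, 0]
    - [0, 0, 0.315, 0, 0, 0, 0]
    - [0, 0, 0.315, 0, 0, 0, 0]
    - [0, 0, 0.315, 0, 0, 0, 0]
    - [0, 0, 0.315, 0, 0, 0, 0]
    - [0, 0, 0.315, 0, 0, 0, 0]
    - [0, 0, 0.315, 0, 0, 0, 0]
  force: 40

```text
t: 4.6
position: [545.1, -98.8, 68.3]
eef_rot: [0.78, -0.626, -0.0, -0.0]
contact_force: [-2.2, 2.3, 4.9]
grip_width: 0.254
```

Run:
```python
from h import *
plan([545.3,-98,68],-83.65)
c=capture("top");cv2.imwrite("pics/t2.png",crop(c,280,160,120,100,6,2.2))
```

```text
pos [545.09 -98.84  68.26] yaw -77.49 F [-2.15  2.34  4.89] grip 0.254 t 4.6
shift units [-0.01  -0.005  0.003] turn z units 0.0171
```

View pics/t2.png

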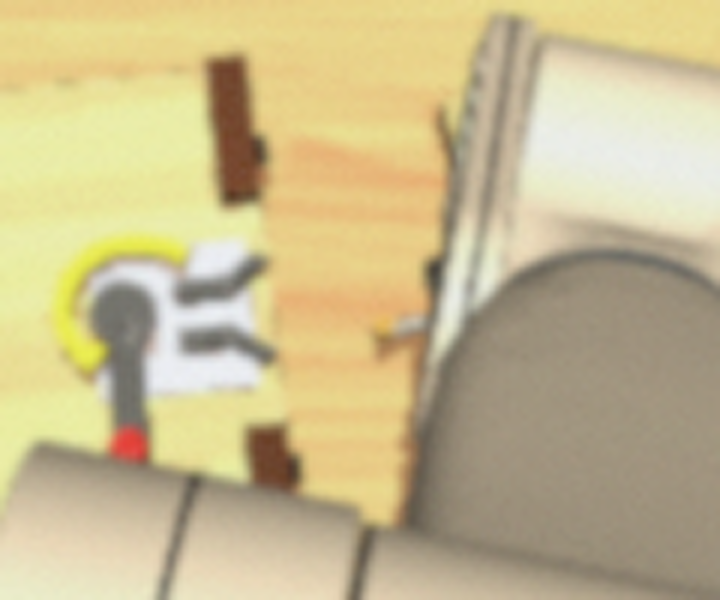

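Gripped at 21.6 mm, which matches the 22 mm rib. In the image the pin is at crop (385,330), the channel centre is about (207,317), and the funnel mouth is about (268,308). Next I'll measure the channel line with sub-pixel profiles.

Run:
```python
from h import *
ims=[capture("top") for _ in range(4)]; c=ims[0]
im=np.mean([i["color"].astype(float) for i in ims],0); S=im.max(2)
np.set_printoptions(linewidth=200)
print("rows 203..222, cols 308..326"); print(S[203:223,308:327].round(0).astype(int))
print("pin, R-B, rows 208..222 cols 338..350"); print((im[...,0])[208:222,338:351].round(0).astype(int)); print(im[...,0][208:222,338:351].round(0).astype(int)-im[...,2][208:222,338:351].round(0).astype(int))
s=capture("side");cv2.imwrite("pics/s2.png",crop(s,280,180,100,75,8,1.3))
p=np.array([545.1,-98.8])+80*np.array([np.cos(np.radians(102.51)),np.sin(np.radians(102.51))])
for z in (45,23): print("kin pin px top",np.round(proj(c,[*p,z]),2),"side",np.round(proj(s,[*p,z]),2))
```

```text
rows 203..222, cols 308..326
[[ 91  93  92  95 103 109 110 110 110 109 106  97  83  68  60  66  79  94 104]
 [ 90  88  89  96 105 109 109 108 107 105  96  81  65  54  52  62  80  97 104]
 [ 95  90  89  94 102 104 103 100  96  90  80  64  53  50  58  74  90 100 105]
 [ 97  87  81  81  83  83  81  78  74  70  64  54  49  58  78  92 100 104 105]
 [ 95  78  68  64  62  61  60  59  58  59  56  53  59  78  94 102 105 106 106]
 [ 91  70  58  54  53  52  52  52  53  57  59  66  79  92 101 106 106 106 106]
 [ 91  71  56  51  52  56  59  60  61  64  72  86  96  99 102 105 106 106 106]
 [ 99  82  68  64  70  79  87  89  89  90  94 101 104 101 102 106 106 104 104]
 [106  99  92  91  94 100 105 106 106 106 107 108 107 103 103 105 105 101 102]
 [109 108 107 106 107 108 110 109 108 108 108 108 108 104 104 106 104 100 100]
 [109 108 107 106 105 105 104 103 100  98  98 103 106 104 105 106 104 100 100]
 [108 101  95  91  88  87  84  81  78  76  78  86  97 102 104 106 104 101 101]
 [106  95  79  71  68  65  62  59  58  60  62  66  76  86  96 102 104 102 102]
 [107  94  74  60  56  54  52  50  51  55  5
[... 1311 characters left out ...]
5  66]]
[[48 47 49 48 48 48 49 48 48 48 48 48 42]
 [50 50 50 50 49 49 50 50 50 49 50 49 45]
 [51 50 50 51 51 51 51 51 51 50 51 49 48]
 [52 51 52 52 52 52 52 51 50 49 47 47 43]
 [50 51 50 51 54 55 55 51 44 38 35 30 28]
 [49 49 48 50 54 58 57 46 32 21 19 16 13]
 [48 48 47 48 52 58 56 39 23 14 13 13 12]
 [46 46 46 44 45 50 48 33 23 19 19 23 22]
 [44 45 44 43 40 40 39 34 32 33 35 37 32]
 [44 45 44 43 41 39 38 39 39 40 41 40 32]
 [44 45 45 44 41 40 40 41 43 43 42 39 29]
 [46 45 46 45 44 42 42 44 45 45 42 38 26]
 [47 48 48 47 46 45 46 48 47 46 43 36 24]
 [47 48 47 47 47 47 48 47 47 46 42 35 22]]
kin pin px top [342.87 214.73] side [329.55 205.37]
kin pin px top [342.62 215.81] side [329.38 212.08]
```

View pics/s2.png

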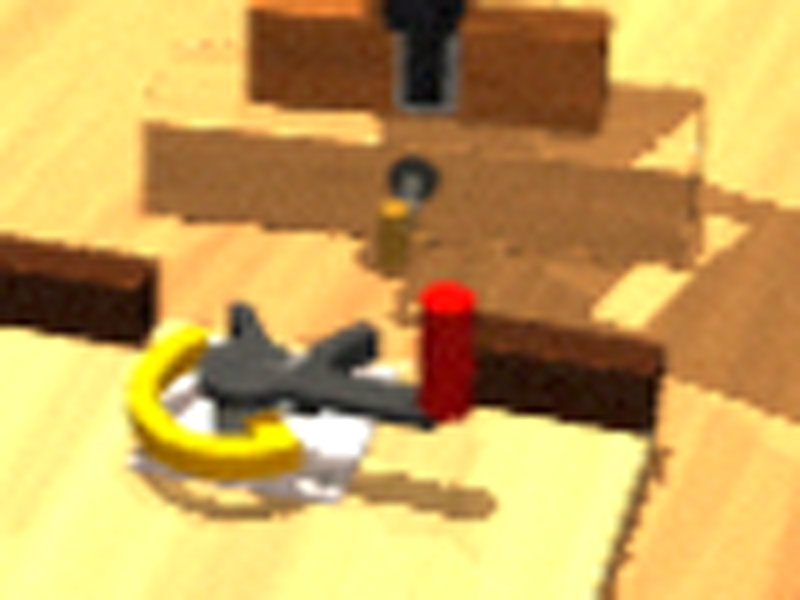

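The side crop shows the pin's top disc at (396,209), within 0.6 px of where the kinematics put it. I'll align the pin to the channel within the top view, since errors common to both then cancel.

Run:
```python
from h import *
c=capture("top"); s=capture("side"); st=read_state()
C=onz(c,313,211.87,32); P=onz(c,343.1,213.4,45); K1=onz(c,302-.2,233.8-.5,95); K2=onz(s,335.4,216.6,95); P2=onz(s,329.06,205.7,45)
print("C",C,"Ptop",P,"Pside",P2,"knob top/side",K1,K2)
a=np.radians(96.35); bx=np.array([np.cos(a),np.sin(a)]); by=np.array([-bx[1],bx[0]])
E=np.array([537.3,28.8]); print("C in edge frame",(C[:2]-E)@bx,(C[:2]-E)@by,"pin",(P[:2]-E)@bx,(P[:2]-E)@by)
T=st["position"][:2]; r=P[:2]-T; f=np.radians(102.51); print("pin rel TCP in fence frame",r@[np.cos(f),np.sin(f)],r@[-np.sin(f),np.cos(f)])
th=np.radians(96.35-102.51); R=np.array([[np.cos(th),-np.sin(th)],[np.sin(th),np.cos(th)]])
line=C[:2]-bx*((C[:2]-E)@bx)   # channel line at the edge
tgt=line-bx*12-R@r; print("target TCP",tgt); plan([*tgt,st["position"][2]],-83.65,st)
```

```text
C [537.41477905  62.18057866  32.        ] Ptop [531.49376742 -21.33901483  45.        ] Pside [528.38889053 -18.56066642  45.        ] knob top/side [470.86527349  89.81182919  95.        ] [468.28746812  96.49615754  95.        ]
C in edge frame 33.16308790663343 -3.806022396682481 pin -49.189223751150486 11.31606872817783
pin rel TCP in fence frame 78.61907814129079 -3.4737657925772134
target TCP [547.65283896 -61.22636527]
pos [545.13 -98.84  68.29] yaw -77.49 F [-1.44  2.95  5.65] grip 0.249 t 5.0
shift units [-0.452 -0.133  0.   ] turn z units 0.0171
```

step_arm:
  moves:
    - [-0.04, -0.01, 0, 0, 0, 0.002, 0]
    - [-0.09, -0.03, 0, 0, 0, 0.004, 0]
    - [-0.15, -0.045, 0, 0, 0, 0.006, 0]
    - [-0.21, -0.06, 0, 0, 0, 0.008, 0]
    - [-0.27, -0.08, 0, 0, 0, 0.01, 0]
    - [-0.33, -0.1, 0, 0, 0, 0.012, 0]
    - [-0.38, -0.115, 0, 0, 0, 0.014, 0]
    - [-0.43, -0.125, 0, 0, 0, 0.016, 0]
    - [-0.45, -0.133, 0, 0, 0, 0.0171, 0]
    - [-0.45, -0.133, 0, 0, 0, 0.0171, 0]
    - [-0.45, -0.133, 0, 0, 0, 0.0171, 0]

```text
t: 5.92
position: [547.9, -60.9, 68.3]
eef_rot: [0.745, -0.667, -0.0, -0.0]
contact_force: [0.8, 1.2, 5.4]
grip_width: 0.252
```

Run:
```python
from h import *
plan([547.65,-61.23,68.3],-83.65)
ims=[capture("top") for _ in range(3)]
c=ims[0];c["color"]=np.mean([i["color"] for i in ims],0);cv2.imwrite("pics/t3.png",crop(c,296,192,60,42,13,2.2))
```

```text
pos [547.87 -60.95  68.28] yaw -83.67 F [0.75 1.16 5.43] grip 0.252 t 5.92
shift units [ 0.003  0.003 -0.   ] turn z units -0.0
```

View pics/t3.png

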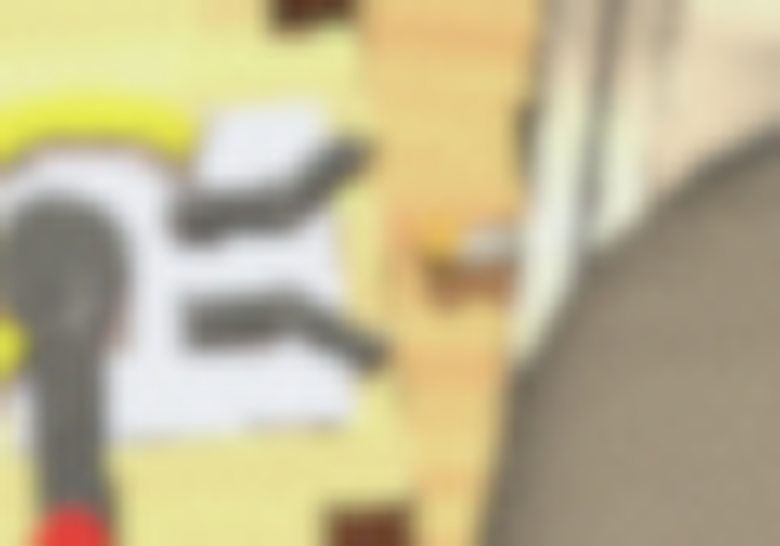

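Pin top is at crop (440,240), and the funnel mouth is centred at about (372,248), so the pin is well inside the funnel's catch. Tool x = -board x and tool y = +board y now, so I'll advance gently with a light grip.

step_arm:
  moves:
    - [-0.03, -0.012, 0, 0, 0, 0, 0]
    - [-0.07, -0.012, 0, 0, 0, 0, 0]
    - [-0.11, -0.012, 0, 0, 0, 0, 0]
    - [-0.15, -0.012, 0, 0, 0, 0, 0]
    - [-0.19, -0.012, 0, 0, 0, 0, 0]
    - [-0.23, -0.012, 0, 0, 0, 0, 0]
    - [-0.26, -0.012, 0, 0, 0, 0, 0]
    - [-0.28, -0.012, 0, 0, 0, 0, 0]
    - [-0.28, -0.012, 0, 0, 0, 0, 0]
  force: 25

```text
t: 6.82
position: [546.4, -39.1, 68.2]
eef_rot: [0.745, -0.667, 0.0, -0.0]
contact_force: [1.3, -3.4, 4.7]
grip_width: 0.25
```

step_arm:
  moves:
    - [-0.02, 0, 0, 0, 0, 0, 0]
    - [-0.04, 0, 0, 0, 0, 0, 0]
    - [-0.06, 0, 0, 0, 0, 0, 0]
    - [-0.08, 0, 0, 0, 0, 0, 0]
    - [-0.1, 0, 0, 0, 0, 0, 0]
    - [-0.12, 0, 0, 0, 0, 0, 0]
    - [-0.12, 0, 0, 0, 0, 0, 0]

```text
t: 7.4
position: [545.2, -29.6, 68.2]
eef_rot: [0.745, -0.667, 0.0, -0.0]
contact_force: [0.0, -3.5, 5.2]
grip_width: 0.254
```

```bash
cat >> h.py <<'E'
def bf(p=None):
    a=np.radians(96.35); bx=np.array([np.cos(a),np.sin(a)]); by=np.array([-bx[1],bx[0]]); st=read_state()
    E=np.array([537.3,28.8]); d=st["position"][:2]-E; f=st["contact_force"]
    print("TCP in edge frame",round(d@bx,2),round(d@by,2),"z",st["position"][2].round(1),"F bx,by,z",round(f[:2]@bx,1),round(f[:2]@by,1),round(f[2],1),"Mz",st["ft_torque"].round(2),"t",round(st["t"],2))
E
python3 - <<'E'
from h import *
bf()
ims=[capture("top") for _ in range(3)]
c=ims[0];c["color"]=np.mean([i["color"] for i in ims],0);cv2.imwrite("pics/t4.png",crop(c,296,172,60,72,8,2.2))
E
```

```text
TCP in edge frame -58.94 -1.42 z 68.2 F bx,by,z -3.5 0.3 5.2 Mz [-1.07 -0.11  0.  ] t 7.4
```

View pics/t4.png

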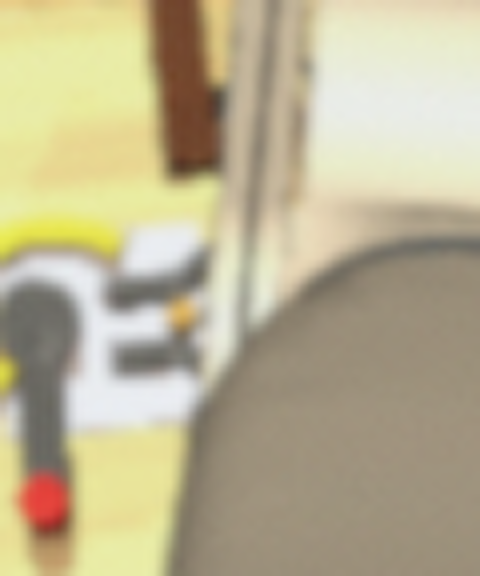

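The pin top at (182,313) is at the funnel throat, between the guides at y≈287 and 355, about 1–2 mm to the +y side. I'll nudge it over and continue.

step_arm:
  moves:
    - [-0.02, -0.015, 0, 0, 0, 0, 0]
    - [-0.04, -0.015, 0, 0, 0, 0, 0]
    - [-0.06, -0.015, 0, 0, 0, 0, 0]
    - [-0.08, -0.015, 0, 0, 0, 0, 0]
    - [-0.1, -0.015, 0, 0, 0, 0, 0]
    - [-0.12, -0.015, 0, 0, 0, 0, 0]
    - [-0.12, -0.015, 0, 0, 0, 0, 0]

```text
t: 8.13
position: [545.3, -20.0, 68.2]
eef_rot: [0.745, -0.667, 0.0, -0.0]
contact_force: [0.9, -3.7, 6.1]
grip_width: 0.252
```

```bash
python3 -c "
from h import *
bf()"
```

```text
TCP in edge frame -49.38 -2.6 z 68.2 F bx,by,z -3.8 -0.5 6.1 Mz [-1.13 -0.14 -0.02] t 8.13
```

step_arm:
  moves:
    - [-0.02, 0, 0, 0, 0, 0, 0]
    - [-0.04, 0, 0, 0, 0, 0, 0]
    - [-0.06, 0, 0, 0, 0, 0, 0]
    - [-0.08, 0, 0, 0, 0, 0, 0]
    - [-0.1, 0, 0, 0, 0, 0, 0]
    - [-0.12, 0, 0, 0, 0, 0, 0]
    - [-0.12, 0, 0, 0, 0, 0, 0]

```text
t: 8.72
position: [544.2, -10.4, 68.2]
eef_rot: [0.745, -0.667, 0.0, 0.0]
contact_force: [1.1, -3.5, 4.7]
grip_width: 0.253
```

```bash
python3 -c "
from h import *
bf()"
```

```text
TCP in edge frame -39.77 -2.56 z 68.2 F bx,by,z -3.6 -0.7 4.7 Mz [-1.17 -0.15 -0.01] t 8.72
```

step_arm:
  moves:
    - [-0.01, 0, 0, 0, 0, 0, 0]
    - [-0.02, 0, 0, 0, 0, 0, 0]
    - [-0.03, 0, 0, 0, 0, 0, 0]
    - [-0.035, 0, 0, 0, 0, 0, 0]
    - [-0.035, 0, 0, 0, 0, 0, 0]
    - [-0.035, 0, 0, 0, 0, 0, 0]

```text
t: 9.22
position: [544.0, -7.8, 68.2]
eef_rot: [0.745, -0.667, 0.0, 0.0]
contact_force: [0.3, -4.6, 4.8]
grip_width: 0.251
```

```bash
python3 -c "
from h import *
bf()"
```

```text
TCP in edge frame -37.13 -2.59 z 68.2 F bx,by,z -4.6 0.2 4.8 Mz [-1.33 -0.16  0.06] t 9.22
```

step_arm:
  moves:
    - [-0.01, 0, 0, 0, 0, 0, 0]
    - [-0.02, 0, 0, 0, 0, 0, 0]
    - [-0.02, 0, 0, 0, 0, 0, 0]
    - [-0.02, 0, 0, 0, 0, 0, 0]
    - [-0.02, 0, 0, 0, 0, 0, 0]

```text
t: 9.63
position: [543.8, -6.2, 68.2]
eef_rot: [0.745, -0.667, 0.0, 0.0]
contact_force: [1.1, -4.6, 5.6]
grip_width: 0.245
```

```bash
python3 -c "
from h import *
bf()"
```

```text
TCP in edge frame -35.55 -2.57 z 68.2 F bx,by,z -4.7 -0.5 5.6 Mz [-1.35 -0.19  0.  ] t 9.63
```

step_arm:
  moves:
    - [-0.01, 0, 0, 0, 0, 0, 0]
    - [-0.02, 0, 0, 0, 0, 0, 0]
    - [-0.02, 0, 0, 0, 0, 0, 0]
    - [-0.02, 0, 0, 0, 0, 0, 0]
    - [-0.02, 0, 0, 0, 0, 0, 0]

```text
t: 10.05
position: [543.6, -4.7, 68.2]
eef_rot: [0.745, -0.667, 0.0, -0.0]
contact_force: [0.6, -5.6, 4.4]
grip_width: 0.248
```

```bash
python3 -c "
from h import *
bf()"
```

```text
TCP in edge frame -33.95 -2.6 z 68.2 F bx,by,z -5.7 0.0 4.4 Mz [-1.32 -0.12 -0.05] t 10.05
```

step_arm:
  moves:
    - [-0.01, 0, 0, 0, 0, 0, 0]
    - [-0.02, 0, 0, 0, 0, 0, 0]
    - [-0.02, 0, 0, 0, 0, 0, 0]
    - [-0.02, 0, 0, 0, 0, 0, 0]
    - [-0.02, 0, 0, 0, 0, 0, 0]

```text
t: 10.47
position: [543.5, -3.4, 68.2]
eef_rot: [0.745, -0.667, 0.0, 0.0]
contact_force: [0.9, -7.5, 4.3]
grip_width: 0.25
```

```bash
python3 -c "
from h import *
bf()"
```

```text
TCP in edge frame -32.74 -2.59 z 68.2 F bx,by,z -7.5 -0.1 4.3 Mz [-1.69 -0.14 -0.07] t 10.47
```

step_arm:
  moves:
    - [-0.01, 0, 0, 0, 0, 0, 0]
    - [-0.02, 0, 0, 0, 0, 0, 0]
    - [-0.02, 0, 0, 0, 0, 0, 0]
    - [-0.02, 0, 0, 0, 0, 0, 0]
    - [-0.02, 0, 0, 0, 0, 0, 0]

```text
t: 10.88
position: [543.4, -2.1, 68.2]
eef_rot: [0.745, -0.667, 0.0, 0.0]
contact_force: [1.4, -9.1, 5.0]
grip_width: 0.256
```

```bash
python3 -c "
from h import *
bf()"
```

```text
TCP in edge frame -31.43 -2.63 z 68.2 F bx,by,z -9.2 -0.3 5.0 Mz [-1.97 -0.14 -0.07] t 10.88
```

Fence is against the bumpers: resistance rose from 3.6 to 9.2 N with no turning moment, and the rib is about 31–34 mm before the edge. I'll let go and rise.

step_arm:
  moves:
    - [0, 0, 0, 0, 0, 0, 0.4]
    - [0, 0, 0, 0, 0, 0, 0.65]
    - [0, 0, 0, 0, 0, 0, 0.65]
    - [0, 0, 0, 0, 0, 0, 0.65]
    - [0, 0, 0, 0, 0, 0, 0.65]
    - [0, 0, -0.1, 0, 0, 0, 0.65]
    - [0, 0, -0.3, 0, 0, 0, 0.65]
    - [0, 0, -0.5, 0, 0, 0, 0.65]
    - [0, 0, -0.75, 0, 0, 0, 0.65]
    - [0, 0, -1.0, 0, 0, 0, 0.65]
    - [0, 0, -1.0, 0, 0, 0, 0.65]

```text
t: 11.8
position: [545.4, -1.2, 152.1]
eef_rot: [0.745, -0.667, 0.002, -0.002]
contact_force: [1.5, -0.5, 0.4]
grip_width: 0.653
```

step_arm:
  moves:
    - [0, 0, -0.3, 0, 0, 0, 1]
    - [0, 0, -0.6, 0, 0, 0, 1]
    - [0, 0.3, -0.6, 0, 0, 0, 1]
    - [0, 0.6, -0.6, 0, 0, 0, 1]
    - [0, 0.9, -0.6, 0, 0, 0, 1]
    - [0, 0.9, -0.6, 0, 0, 0, 1]

```text
t: 12.3
position: [466.5, -9.2, 195.4]
eef_rot: [0.745, -0.667, -0.002, 0.002]
contact_force: [-0.0, 0.6, -0.2]
grip_width: 1.001
```

Run:
```python
from h import *
bf(); c=capture("top"); s=capture("side"); H,S,V=masks(c)
try:
    ce,st,r=blob(c,(H<6)&(S>150)&(V>60),293,222,315,246); print("knob px",ce,st,"->",onz(c,*ce,92)); plan([*onz(c,*ce,92)[:2],196.0],-83.65)
except Exception as e: print(e)
a=crop(c,270,160,100,90,4,2.2); b=crop(s,270,160,110,90,4,1.3); cv2.imwrite("pics/ts5.png",np.hstack([a,b]))
```

```text
TCP in edge frame -29.99 74.53 z 195.4 F bx,by,z 0.6 -0.0 -0.2 Mz [ 0.03  0.03 -0.02] t 12.3
knob px [301.26923077 234.34615385] [299 232   5   6  26] -> [468.37766935  91.3395402   92.        ]
pos [471.13  -9.22 196.29] yaw -83.66 F [-0.3  -1.23  0.07] grip 1.001 t 12.4
shift units [-1.253 -0.105  0.004] turn z units -0.0
```

View pics/ts5.png

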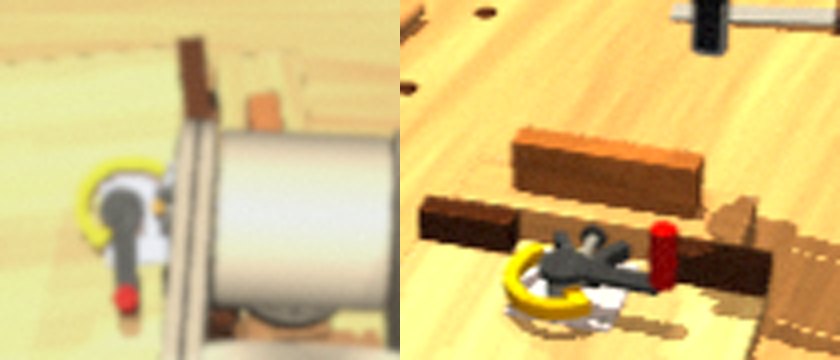

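The fence stands at the bumpers with its bolt in the channel (side crop: bolt at (592,240), between the guides), the cam still open, the knob at crop (125,298). Next I go over the knob, down, and grip.

step_arm:
  moves:
    - [-0.3, -0.05, 0, 0, 0, 0, 1]
    - [-0.6, -0.1, 0, 0, 0, 0, 1]
    - [-0.9, -0.105, 0, 0, 0, 0, 1]
    - [-0.9, -0.105, 0, 0, 0, 0, 1]

```text
t: 12.73
position: [473.1, 66.2, 196.2]
eef_rot: [0.746, -0.666, 0.0, -0.001]
contact_force: [-0.6, 0.6, -0.4]
grip_width: 0.999
```

step_arm:
  moves:
    - [-0.2, 0, 0, 0, 0, 0, 1]
    - [-0.353, 0, 0, 0, 0, 0, 1]
    - [-0.353, 0, 0.3, 0, 0, 0, 1]
    - [-0.353, 0, 0.6, 0, 0, 0, 1]
    - [-0.353, 0, 0.8, 0, 0, 0, 1]
    - [-0.353, 0, 0.8, 0, 0, 0, 1]
    - [-0.353, 0, 0.8, 0, 0, 0, 1]

```text
t: 13.32
position: [469.2, 91.3, 131.6]
eef_rot: [0.745, -0.667, -0.0, 0.001]
contact_force: [-0.1, 0.3, 0.6]
grip_width: 0.998
```

Run:
```python
from h import *
plan([468.4,91.3,84],-83.65)
c=capture("top");s=capture("side"); cv2.imwrite("pics/ts6.png",np.hstack([crop(c,270,160,100,90,4,2.2),crop(s,270,160,110,90,4,1.3)]))
```

```text
pos [469.18  91.27 131.6 ] yaw -83.65 F [-0.1   0.32  0.56] grip 0.998 t 13.32
shift units [-0.002  0.009  0.595] turn z units 0.0
```

View pics/ts6.png

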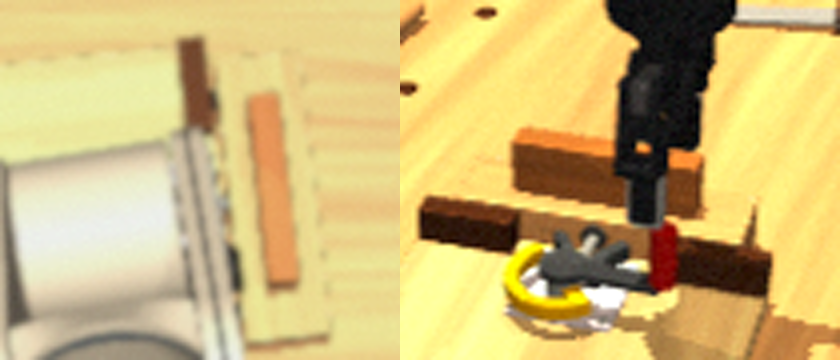

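Run:
```python
from h import *
s=capture("side"); H,S,V=masks(s)
ce,st,r=blob(s,(H<6)&(S>150)&(V>60),320,205,350,245); print("red",ce,st)
bx=np.array([-.1106,.9939]); t=np.array([469.2,91.3])
f=lambda p:np.round((np.array(proj(s,p))-[270,160])*4+[400,0],0)
for d in (42.5,57): print("front finger tip",d,f([*(t+bx*d),131.6-22+13]))
for k in ([468.4,91.3],[468.4,94],[466,93],[471,91.3]): print(k,"knob top",f([*k,95]),"bottom",f([*k,53]))
```

```text
red [335.38297872 223.90425532] [332 216   8  17  94]
front finger tip 42.5 [647. 221.]
front finger tip 57 [640. 234.]
[468.4, 91.3] knob top [664. 222.] bottom [662. 278.]
[468.4, 94] knob top [663. 224.] bottom [661. 281.]
[466, 93] knob top [667. 224.] bottom [665. 281.]
[471, 91.3] knob top [660. 221.] bottom [659. 277.]
```

The projection agrees with the picture to about 2 px, so the jaws straddle the knob. Descend and close.

step_arm:
  moves:
    - [0, 0.009, 0.15, 0, 0, 0, 1]
    - [0, 0.009, 0.3, 0, 0, 0, 1]
    - [0, 0.009, 0.45, 0, 0, 0, 1]
    - [0, 0.009, 0.55, 0, 0, 0, 1]
    - [0, 0.009, 0.595, 0, 0, 0, 1]
    - [0, 0.009, 0.595, 0, 0, 0, 0.4]
    - [0, 0.009, 0.595, 0, 0, 0, 0.3]
    - [0, 0.009, 0.595, 0, 0, 0, 0.3]
    - [0, 0.009, 0.595, 0, 0, 0, 0]
    - [0, 0.009, 0.595, 0, 0, 0, 0]
    - [0, 0.009, 0.595, 0, 0, 0, 0]
    - [0, 0.009, 0.595, 0, 0, 0, 0]
    - [0, 0.009, 0.595, 0, 0, 0, 0]
    - [0, 0.009, 0.595, 0, 0, 0, 0]
    - [0, 0.009, 0.595, 0, 0, 0, 0]
  force: 50

```text
t: 14.72
position: [468.3, 91.4, 85.1]
eef_rot: [0.745, -0.667, 0.0, -0.0]
contact_force: [-1.8, 0.9, 5.2]
grip_width: 0.195
```

Run:
```python
from h import *
bf(); st=read_state(); print(st["grip_width"]*85)
```

```text
TCP in edge frame 69.84 61.64 z 85.1 F bx,by,z 1.1 1.7 5.2 Mz [ 0.07  0.24 -0.02] t 14.72
16.594881213570254
```

The knob is gripped: opening 16.6 mm, TCP at edge-frame (69.8, 61.6). First 0.6 rad of arc in 0.05 rad rows, then check the centre.

step_arm:
  moves:
    - [-0.041, -0.001, 0, 0, 0, 0, 0]
    - [-0.081, -0.004, 0, 0, 0, 0, 0]
    - [-0.121, -0.009, 0, 0, 0, 0, 0]
    - [-0.161, -0.016, 0, 0, 0, 0, 0]
    - [-0.201, -0.025, 0, 0, 0, 0, 0]
    - [-0.24, -0.036, 0, 0, 0, 0, 0]
    - [-0.279, -0.049, 0, 0, 0, 0, 0]
    - [-0.316, -0.064, 0, 0, 0, 0, 0]
    - [-0.353, -0.081, 0, 0, 0, 0, 0]
    - [-0.39, -0.099, 0, 0, 0, 0, 0]
    - [-0.425, -0.12, 0, 0, 0, 0, 0]
    - [-0.459, -0.142, 0, 0, 0, 0, 0]
    - [-0.459, -0.142, 0, 0, 0, 0, 0]

```text
t: 15.8
position: [473.0, 128.4, 84.5]
eef_rot: [0.745, -0.667, -0.002, 0.002]
contact_force: [-7.3, -2.6, 9.2]
grip_width: 0.193
```

```bash
cat >> h.py <<'E'
def kn(cx,cy):
    """knob state about assumed centre (edge frame): radius, angle, radial & tangential (clockwise) force ON tool"""
    a=np.radians(96.35); bx=np.array([np.cos(a),np.sin(a)]); by=np.array([-bx[1],bx[0]]); st=read_state()
    d=st["position"][:2]-np.array([537.3,28.8]); p=np.array([d@bx-cx,d@by-cy]); F=np.array([st["contact_force"][:2]@bx,st["contact_force"][:2]@by])
    r=np.hypot(*p); u=p/r; tq=np.array([u[1],-u[0]])
    print("edge xy",(p+[cx,cy]).round(2),"r",r.round(2),"phi",round(np.arctan2(p[1],p[0]),3),"joint~",round(1.62-np.arctan2(p[1],p[0]),3),"Fr",round(F@u,1),"Ft",round(F@tq,1),"Fz",st["contact_force"][2].round(1),"grip",round(st["grip_width"]*85,1),"t",round(st["t"],2))
E
python3 -c "
from h import *
kn(70,-3.4)"
```

```text
edge xy [106.14  52.89] r 66.89 phi 1.0 joint~ 0.62 Fr 5.4 Ft -5.5 Fz 9.2 grip 16.4 t 15.8
```

Fitting the circle through both points puts the centre at edge-frame (73.4, -3.2), about 3 mm further in than assumed. I'll work out the next arc from there.

```bash
cat >> h.py <<'E'
def rows(c,cmd,js):
    for j in js:
        p=np.array([c[0]+65*np.cos(1.62-j),c[1]+65*np.sin(1.62-j)])-cmd; print("[%.3f, %.3f, 0, 0, 0, 0, 0],"%(-p[0]/80,p[1]/80),end=" ")
    print()
E
python3 -c "
from h import *
rows((73.2,-3.2),(106.5,50.2),np.arange(.64,1.25,.05))"
```

```text
[-0.036, 0.007, 0, 0, 0, 0, 0], [-0.069, -0.016, 0, 0, 0, 0, 0], [-0.101, -0.041, 0, 0, 0, 0, 0], [-0.132, -0.068, 0, 0, 0, 0, 0], [-0.161, -0.096, 0, 0, 0, 0, 0], [-0.189, -0.126, 0, 0, 0, 0, 0], [-0.216, -0.157, 0, 0, 0, 0, 0], [-0.240, -0.189, 0, 0, 0, 0, 0], [-0.263, -0.222, 0, 0, 0, 0, 0], [-0.285, -0.257, 0, 0, 0, 0, 0], [-0.304, -0.292, 0, 0, 0, 0, 0], [-0.322, -0.329, 0, 0, 0, 0, 0], [-0.338, -0.366, 0, 0, 0, 0, 0],
```

step_arm:
  moves:
    - [-0.036, 0.007, 0, 0, 0, 0, 0]
    - [-0.069, -0.016, 0, 0, 0, 0, 0]
    - [-0.101, -0.041, 0, 0, 0, 0, 0]
    - [-0.132, -0.068, 0, 0, 0, 0, 0]
    - [-0.161, -0.096, 0, 0, 0, 0, 0]
    - [-0.189, -0.126, 0, 0, 0, 0, 0]
    - [-0.216, -0.157, 0, 0, 0, 0, 0]
    - [-0.24, -0.189, 0, 0, 0, 0, 0]
    - [-0.263, -0.222, 0, 0, 0, 0, 0]
    - [-0.285, -0.257, 0, 0, 0, 0, 0]
    - [-0.304, -0.292, 0, 0, 0, 0, 0]
    - [-0.304, -0.292, 0, 0, 0, 0, 0]

```text
t: 16.8
position: [494.2, 154.7, 84.3]
eef_rot: [0.745, -0.667, -0.001, 0.002]
contact_force: [-3.5, -5.5, 3.9]
grip_width: 0.189
```

```bash
python3 -c "
from h import *
kn(73.2,-3.2)
print('cmd',106.5+.304*80,50.2-.292*80)"
```

```text
edge xy [129.86  28.95] r 65.15 phi 0.516 joint~ 1.104 Fr -2.4 Ft -6.1 Fz 3.9 grip 16.1 t 16.8
cmd 130.82 26.840000000000003
```

```bash
python3 -c "
from h import *
rows((73.2,-3.2),(130.82,26.84),np.arange(1.2,1.91,.05))"
```

```text
[-0.022, -0.044, 0, 0, 0, 0, 0], [-0.037, -0.082, 0, 0, 0, 0, 0], [-0.051, -0.120, 0, 0, 0, 0, 0], [-0.063, -0.159, 0, 0, 0, 0, 0], [-0.073, -0.198, 0, 0, 0, 0, 0], [-0.081, -0.238, 0, 0, 0, 0, 0], [-0.086, -0.278, 0, 0, 0, 0, 0], [-0.090, -0.319, 0, 0, 0, 0, 0], [-0.092, -0.359, 0, 0, 0, 0, 0], [-0.092, -0.400, 0, 0, 0, 0, 0], [-0.090, -0.440, 0, 0, 0, 0, 0], [-0.085, -0.481, 0, 0, 0, 0, 0], [-0.079, -0.521, 0, 0, 0, 0, 0], [-0.071, -0.561, 0, 0, 0, 0, 0], [-0.061, -0.600, 0, 0, 0, 0, 0],
```

step_arm:
  moves:
    - [-0.022, -0.044, 0, 0, 0, 0, 0]
    - [-0.037, -0.082, 0, 0, 0, 0, 0]
    - [-0.051, -0.12, 0, 0, 0, 0, 0]
    - [-0.063, -0.159, 0, 0, 0, 0, 0]
    - [-0.073, -0.198, 0, 0, 0, 0, 0]
    - [-0.081, -0.238, 0, 0, 0, 0, 0]
    - [-0.086, -0.278, 0, 0, 0, 0, 0]
    - [-0.09, -0.319, 0, 0, 0, 0, 0]
    - [-0.09, -0.319, 0, 0, 0, 0, 0]

```text
t: 17.55
position: [519.3, 163.8, 84.1]
eef_rot: [0.745, -0.667, -0.0, 0.002]
contact_force: [-1.5, -12.0, 2.0]
grip_width: 0.187
```

```bash
python3 -c "
from h import *
kn(73.2,-3.2)
print('cmd',130.82+.09*80,26.84-.319*80)
rows((73.2,-3.2),(130.82+.09*80,26.84-.319*80),np.arange(1.6,2.26,.05))"
```

```text
edge xy [136.14   3.  ] r 63.25 phi 0.098 joint~ 1.522 Fr -11.4 Ft -4.0 Fz 2.0 grip 15.9 t 17.55
cmd 138.01999999999998 1.3200000000000003
[-0.002, -0.040, 0, 0, 0, 0, 0], [-0.002, -0.081, 0, 0, 0, 0, 0], [0.000, -0.121, 0, 0, 0, 0, 0], [0.005, -0.162, 0, 0, 0, 0, 0], [0.011, -0.202, 0, 0, 0, 0, 0], [0.019, -0.242, 0, 0, 0, 0, 0], [0.029, -0.281, 0, 0, 0, 0, 0], [0.042, -0.320, 0, 0, 0, 0, 0], [0.056, -0.358, 0, 0, 0, 0, 0], [0.072, -0.395, 0, 0, 0, 0, 0], [0.090, -0.432, 0, 0, 0, 0, 0], [0.109, -0.467, 0, 0, 0, 0, 0], [0.131, -0.502, 0, 0, 0, 0, 0], [0.154, -0.535, 0, 0, 0, 0, 0],
```

```bash
python3 -c "
from h import *
rows((71.5,-2.5),(138.02,1.32),np.arange(1.6,2.11,.05))"
```

```text
[0.019, -0.032, 0, 0, 0, 0, 0], [0.019, -0.072, 0, 0, 0, 0, 0], [0.022, -0.113, 0, 0, 0, 0, 0], [0.026, -0.153, 0, 0, 0, 0, 0], [0.032, -0.193, 0, 0, 0, 0, 0], [0.040, -0.233, 0, 0, 0, 0, 0], [0.051, -0.272, 0, 0, 0, 0, 0], [0.063, -0.311, 0, 0, 0, 0, 0], [0.077, -0.349, 0, 0, 0, 0, 0], [0.093, -0.386, 0, 0, 0, 0, 0], [0.111, -0.423, 0, 0, 0, 0, 0],
```

step_arm:
  moves:
    - [0.019, -0.032, 0, 0, 0, 0, 0]
    - [0.019, -0.072, 0, 0, 0, 0, 0]
    - [0.022, -0.113, 0, 0, 0, 0, 0]
    - [0.026, -0.153, 0, 0, 0, 0, 0]
    - [0.032, -0.193, 0, 0, 0, 0, 0]
    - [0.04, -0.233, 0, 0, 0, 0, 0]
    - [0.051, -0.272, 0, 0, 0, 0, 0]
    - [0.063, -0.311, 0, 0, 0, 0, 0]
    - [0.063, -0.311, 0, 0, 0, 0, 0]

```text
t: 18.3
position: [544.4, 163.9, 84.2]
eef_rot: [0.745, -0.667, -0.001, 0.001]
contact_force: [-4.5, 4.3, 1.0]
grip_width: 0.197
```

```bash
python3 -c "
from h import *
kn(71.5,-2.5)
c=(138.02-.063*80,1.32-.311*80);print('cmd',c)
rows((71.5,-2.5),c,np.arange(2.0,2.41,.04))"
```

```text
edge xy [133.44 -22.04] r 64.95 phi -0.306 joint~ 1.926 Fr 3.3 Ft -5.2 Fz 1.0 grip 16.8 t 18.3
cmd (132.98000000000002, -23.56)
[0.014, -0.038, 0, 0, 0, 0, 0], [0.027, -0.068, 0, 0, 0, 0, 0], [0.040, -0.097, 0, 0, 0, 0, 0], [0.055, -0.126, 0, 0, 0, 0, 0], [0.072, -0.154, 0, 0, 0, 0, 0], [0.089, -0.182, 0, 0, 0, 0, 0], [0.107, -0.209, 0, 0, 0, 0, 0], [0.127, -0.235, 0, 0, 0, 0, 0], [0.147, -0.260, 0, 0, 0, 0, 0], [0.168, -0.285, 0, 0, 0, 0, 0], [0.191, -0.308, 0, 0, 0, 0, 0],
```

step_arm:
  moves:
    - [0.014, -0.038, 0, 0, 0, 0, 0]
    - [0.027, -0.068, 0, 0, 0, 0, 0]
    - [0.04, -0.097, 0, 0, 0, 0, 0]
    - [0.055, -0.126, 0, 0, 0, 0, 0]
    - [0.072, -0.154, 0, 0, 0, 0, 0]
    - [0.072, -0.154, 0, 0, 0, 0, 0]

```text
t: 18.8
position: [557.6, 160.7, 84.2]
eef_rot: [0.745, -0.667, -0.002, -0.0]
contact_force: [-3.7, 10.6, 0.3]
grip_width: 0.196
```

```bash
python3 -c "
from h import *
kn(71.5,-2.5)
c=(132.98-.072*80,-23.56-.154*80);print('cmd',c)
rows((71.5,-2.5),c,np.arange(2.2,2.5,.04))"
```

```text
edge xy [128.87 -34.79] r 65.83 phi -0.513 joint~ 2.133 Fr 8.3 Ft -7.5 Fz 0.3 grip 16.7 t 18.8
cmd (127.21999999999998, -35.879999999999995)
[0.017, -0.028, 0, 0, 0, 0, 0], [0.035, -0.055, 0, 0, 0, 0, 0], [0.055, -0.081, 0, 0, 0, 0, 0], [0.075, -0.106, 0, 0, 0, 0, 0], [0.096, -0.131, 0, 0, 0, 0, 0], [0.119, -0.154, 0, 0, 0, 0, 0], [0.142, -0.177, 0, 0, 0, 0, 0], [0.166, -0.198, 0, 0, 0, 0, 0],
```

```bash
python3 -c "
from h import *
rows((72.5,-3.2),(127.22,-35.88),np.arange(2.18,2.5,.04))"
```

```text
[-0.004, -0.023, 0, 0, 0, 0, 0], [0.013, -0.050, 0, 0, 0, 0, 0], [0.032, -0.077, 0, 0, 0, 0, 0], [0.052, -0.102, 0, 0, 0, 0, 0], [0.073, -0.127, 0, 0, 0, 0, 0], [0.095, -0.151, 0, 0, 0, 0, 0], [0.118, -0.174, 0, 0, 0, 0, 0], [0.142, -0.197, 0, 0, 0, 0, 0],
```

step_arm:
  moves:
    - [-0.004, -0.023, 0, 0, 0, 0, 0]
    - [0.013, -0.05, 0, 0, 0, 0, 0]
    - [0.032, -0.077, 0, 0, 0, 0, 0]
    - [0.032, -0.077, 0, 0, 0, 0, 0]

```text
t: 19.13
position: [563.6, 158.6, 84.2]
eef_rot: [0.745, -0.668, -0.002, 0.0]
contact_force: [-4.5, 9.2, 1.4]
grip_width: 0.194
```

```bash
python3 -c "
from h import *
kn(72.5,-3.2)
c=(127.22-.032*80,-35.88-.077*80);print('cmd',c)
rows((72.5,-3.2),c,np.arange(2.3,2.6,.04))"
```

```text
edge xy [126.14 -40.51] r 65.34 phi -0.608 joint~ 2.228 Fr 6.0 Ft -8.3 Fz 1.4 grip 16.5 t 19.13
cmd (124.66, -42.040000000000006)
[0.020, -0.025, 0, 0, 0, 0, 0], [0.041, -0.050, 0, 0, 0, 0, 0], [0.063, -0.074, 0, 0, 0, 0, 0], [0.086, -0.097, 0, 0, 0, 0, 0], [0.110, -0.120, 0, 0, 0, 0, 0], [0.134, -0.141, 0, 0, 0, 0, 0], [0.160, -0.161, 0, 0, 0, 0, 0], [0.186, -0.180, 0, 0, 0, 0, 0],
```

step_arm:
  moves:
    - [0.02, -0.025, 0, 0, 0, 0, 0]
    - [0.041, -0.05, 0, 0, 0, 0, 0]
    - [0.041, -0.05, 0, 0, 0, 0, 0]
    - [0.041, -0.05, 0, 0, 0, 0, 0]

```text
t: 19.47
position: [568.6, 156.4, 84.3]
eef_rot: [0.745, -0.668, -0.001, -0.001]
contact_force: [-2.6, 11.7, -1.9]
grip_width: 0.193
```

```bash
python3 -c "
from h import *
kn(72.5,-3.2)
c=(124.66-.041*80,-42.04-.05*80);print('cmd',c)
rows((72.5,-3.2),c,np.arange(2.38,2.6,.04))"
```

```text
edge xy [123.32 -45.24] r 65.96 phi -0.691 joint~ 2.311 Fr 8.3 Ft -8.6 Fz -1.9 grip 16.4 t 19.47
cmd (121.38, -46.04)
[0.022, -0.024, 0, 0, 0, 0, 0], [0.045, -0.047, 0, 0, 0, 0, 0], [0.069, -0.070, 0, 0, 0, 0, 0], [0.093, -0.091, 0, 0, 0, 0, 0], [0.119, -0.111, 0, 0, 0, 0, 0], [0.145, -0.130, 0, 0, 0, 0, 0],
```

```bash
python3 -c "
from h import *
rows((73.3,-4),(121.38,-46.04),np.arange(2.36,2.6,.04))"
```

```text
[0.001, -0.022, 0, 0, 0, 0, 0], [0.023, -0.046, 0, 0, 0, 0, 0], [0.047, -0.069, 0, 0, 0, 0, 0], [0.071, -0.090, 0, 0, 0, 0, 0], [0.096, -0.111, 0, 0, 0, 0, 0], [0.122, -0.131, 0, 0, 0, 0, 0], [0.148, -0.149, 0, 0, 0, 0, 0],
```

step_arm:
  moves:
    - [0.001, -0.022, 0, 0, 0, 0, 0]
    - [0.023, -0.046, 0, 0, 0, 0, 0]
    - [0.023, -0.046, 0, 0, 0, 0, 0]
    - [0.023, -0.046, 0, 0, 0, 0, 0]

```text
t: 19.8
position: [572.7, 154.4, 84.3]
eef_rot: [0.745, -0.667, -0.001, -0.0]
contact_force: [-1.3, 8.9, -3.1]
grip_width: 0.196
```

```bash
python3 -c "
from h import *
kn(73.3,-4)
c=(121.38-.023*80,-46.04-.046*80);print('cmd',c)
rows((73.3,-4),c,np.arange(2.44,2.7,.04))"
```

```text
edge xy [120.94 -49.12] r 65.62 phi -0.758 joint~ 2.378 Fr 6.3 Ft -6.4 Fz -3.1 grip 16.7 t 19.8
cmd (119.53999999999999, -49.72)
[0.024, -0.023, 0, 0, 0, 0, 0], [0.048, -0.044, 0, 0, 0, 0, 0], [0.073, -0.065, 0, 0, 0, 0, 0], [0.099, -0.085, 0, 0, 0, 0, 0], [0.125, -0.103, 0, 0, 0, 0, 0], [0.153, -0.121, 0, 0, 0, 0, 0], [0.181, -0.137, 0, 0, 0, 0, 0],
```

step_arm:
  moves:
    - [0.024, -0.023, 0, 0, 0, 0, 0]
    - [0.048, -0.044, 0, 0, 0, 0, 0]
    - [0.048, -0.044, 0, 0, 0, 0, 0]
    - [0.048, -0.044, 0, 0, 0, 0, 0]

```text
t: 20.13
position: [577.3, 151.6, 84.3]
eef_rot: [0.745, -0.667, -0.001, -0.001]
contact_force: [1.1, 11.6, -4.5]
grip_width: 0.197
```

```bash
python3 -c "
from h import *
kn(73.3,-4)
c=(119.54-.048*80,-49.72-.044*80);print('cmd',c)
rows((73.3,-4),c,np.arange(2.52,2.8,.04))"
```

```text
edge xy [117.63 -53.36] r 66.35 phi -0.839 joint~ 2.459 Fr 9.4 Ft -6.9 Fz -4.5 grip 16.7 t 20.13
cmd (115.7, -53.239999999999995)
[0.025, -0.021, 0, 0, 0, 0, 0], [0.051, -0.041, 0, 0, 0, 0, 0], [0.077, -0.059, 0, 0, 0, 0, 0], [0.105, -0.077, 0, 0, 0, 0, 0], [0.133, -0.093, 0, 0, 0, 0, 0], [0.161, -0.109, 0, 0, 0, 0, 0], [0.191, -0.123, 0, 0, 0, 0, 0],
```

```bash
python3 -c "
from h import *
rows((74.0,-5),(115.7,-53.24),np.arange(2.5,2.8,.04))"
```

```text
[0.004, -0.023, 0, 0, 0, 0, 0], [0.029, -0.043, 0, 0, 0, 0, 0], [0.055, -0.063, 0, 0, 0, 0, 0], [0.082, -0.081, 0, 0, 0, 0, 0], [0.110, -0.098, 0, 0, 0, 0, 0], [0.138, -0.114, 0, 0, 0, 0, 0], [0.167, -0.128, 0, 0, 0, 0, 0], [0.197, -0.142, 0, 0, 0, 0, 0],
```

step_arm:
  moves:
    - [0.004, -0.023, 0, 0, 0, 0, 0]
    - [0.029, -0.043, 0, 0, 0, 0, 0]
    - [0.029, -0.043, 0, 0, 0, 0, 0]
    - [0.029, -0.043, 0, 0, 0, 0, 0]

```text
t: 20.47
position: [580.3, 149.5, 84.3]
eef_rot: [0.745, -0.667, -0.001, -0.001]
contact_force: [-1.7, 11.1, -2.3]
grip_width: 0.193
```

```bash
python3 -c "
from h import *
kn(74,-5)
c=(115.7-.029*80,-53.24-.043*80);print('cmd',c)
rows((74,-5),c,np.arange(2.58,2.9,.04))"
```

```text
edge xy [115.21 -56.12] r 65.67 phi -0.892 joint~ 2.512 Fr 6.6 Ft -9.0 Fz -2.3 grip 16.4 t 20.47
cmd (113.38, -56.68)
[0.026, -0.020, 0, 0, 0, 0, 0], [0.053, -0.038, 0, 0, 0, 0, 0], [0.081, -0.055, 0, 0, 0, 0, 0], [0.109, -0.071, 0, 0, 0, 0, 0], [0.138, -0.085, 0, 0, 0, 0, 0], [0.168, -0.099, 0, 0, 0, 0, 0], [0.198, -0.111, 0, 0, 0, 0, 0], [0.228, -0.122, 0, 0, 0, 0, 0],
```

step_arm:
  moves:
    - [0.013, -0.01, 0, 0, 0, 0, 0]
    - [0.026, -0.02, 0, 0, 0, 0, 0]
    - [0.026, -0.02, 0, 0, 0, 0, 0]
    - [0.026, -0.02, 0, 0, 0, 0, 0]

```text
t: 20.8
position: [582.4, 148.0, 84.3]
eef_rot: [0.745, -0.667, -0.001, -0.001]
contact_force: [-2.1, 12.5, -4.2]
grip_width: 0.193
```

```bash
python3 -c "
from h import *
kn(74,-5)
c=(113.38-.026*80,-56.68-.02*80);print('cmd',c)
rows((74,-5),c,np.arange(2.62,2.9,.04))"
```

```text
edge xy [113.44 -58.03] r 66.09 phi -0.931 joint~ 2.551 Fr 7.0 Ft -10.6 Fz -4.2 grip 16.4 t 20.8
cmd (111.3, -58.28)
[0.027, -0.018, 0, 0, 0, 0, 0], [0.055, -0.035, 0, 0, 0, 0, 0], [0.083, -0.051, 0, 0, 0, 0, 0], [0.112, -0.065, 0, 0, 0, 0, 0], [0.142, -0.079, 0, 0, 0, 0, 0], [0.172, -0.091, 0, 0, 0, 0, 0], [0.202, -0.102, 0, 0, 0, 0, 0],
```

step_arm:
  moves:
    - [0.013, -0.009, 0, 0, 0, 0, 0]
    - [0.027, -0.018, 0, 0, 0, 0, 0]
    - [0.027, -0.018, 0, 0, 0, 0, 0]
    - [0.027, -0.018, 0, 0, 0, 0, 0]

```text
t: 21.13
position: [584.5, 146.2, 84.3]
eef_rot: [0.745, -0.668, -0.001, -0.002]
contact_force: [0.3, 13.3, -5.8]
grip_width: 0.19
```

```bash
python3 -c "
from h import *
kn(74,-5)
c=(111.3-.027*80,-58.28-.018*80);print('cmd',c)
rows((74,-5),c,np.arange(2.64,2.9,.02))
c=capture('top'); H,S,V=masks(c); ce,st,r=blob(c,(H<18)&(S>145)&(V>70),325,170,380,250); print(ce,st,r,onz(c,*r[0],80)); kn(74,-5)"
```

```text
edge xy [111.49 -59.9 ] r 66.48 phi -0.972 joint~ 2.592 Fr 8.9 Ft -9.9 Fz -5.8 grip 16.2 t 21.13
cmd (109.14, -59.72)
[0.014, -0.008, 0, 0, 0, 0, 0], [0.028, -0.017, 0, 0, 0, 0, 0], [0.042, -0.025, 0, 0, 0, 0, 0], [0.056, -0.033, 0, 0, 0, 0, 0], [0.071, -0.040, 0, 0, 0, 0, 0], [0.085, -0.047, 0, 0, 0, 0, 0], [0.100, -0.054, 0, 0, 0, 0, 0], [0.115, -0.061, 0, 0, 0, 0, 0], [0.130, -0.067, 0, 0, 0, 0, 0], [0.145, -0.073, 0, 0, 0, 0, 0], [0.160, -0.079, 0, 0, 0, 0, 0], [0.175, -0.084, 0, 0, 0, 0, 0], [0.191, -0.090, 0, 0, 0, 0, 0], 
[336.81877023 207.70226537] [331 185  13  47 309] ((336.7889709472656, 207.8961944580078), (46.650535583496094, 6.809725284576416), 82.50414276123047) [541.49599758  -3.22037484  80.        ]
edge xy [111.51 -59.9 ] r 66.49 phi -0.971 joint~ 2.591 Fr 9.0 Ft -10.2 Fz -4.6 grip 16.5 t 21.18
```

```bash
python3 -c "
from h import *
rows((74.8,-6.2),(109.14,-59.72),np.arange(2.62,2.9,.02))"
```

```text
[-0.010, -0.015, 0, 0, 0, 0, 0], [0.004, -0.023, 0, 0, 0, 0, 0], [0.018, -0.032, 0, 0, 0, 0, 0], [0.032, -0.040, 0, 0, 0, 0, 0], [0.046, -0.048, 0, 0, 0, 0, 0], [0.061, -0.055, 0, 0, 0, 0, 0], [0.075, -0.062, 0, 0, 0, 0, 0], [0.090, -0.069, 0, 0, 0, 0, 0], [0.105, -0.076, 0, 0, 0, 0, 0], [0.120, -0.082, 0, 0, 0, 0, 0], [0.135, -0.088, 0, 0, 0, 0, 0], [0.150, -0.094, 0, 0, 0, 0, 0], [0.165, -0.099, 0, 0, 0, 0, 0], [0.181, -0.105, 0, 0, 0, 0, 0],
```

step_arm:
  moves:
    - [0.004, -0.023, 0, 0, 0, 0, 0]
    - [0.018, -0.032, 0, 0, 0, 0, 0]
    - [0.018, -0.032, 0, 0, 0, 0, 0]
    - [0.018, -0.032, 0, 0, 0, 0, 0]

```text
t: 21.52
position: [586.5, 144.6, 84.3]
eef_rot: [0.745, -0.667, -0.001, -0.001]
contact_force: [-2.0, 10.9, -3.8]
grip_width: 0.191
```

```bash
python3 -c "
from h import *
kn(74.8,-6.2)
c=(109.14-.018*80,-59.72-.032*80);print('cmd',c)
rows((74.8,-6.2),c,np.arange(2.68,2.9,.02))"
```

```text
edge xy [109.67 -61.76] r 65.59 phi -1.01 joint~ 2.63 Fr 5.2 Ft -9.8 Fz -3.8 grip 16.3 t 21.52
cmd (107.7, -62.28)
[0.014, -0.008, 0, 0, 0, 0, 0], [0.028, -0.016, 0, 0, 0, 0, 0], [0.043, -0.023, 0, 0, 0, 0, 0], [0.057, -0.030, 0, 0, 0, 0, 0], [0.072, -0.037, 0, 0, 0, 0, 0], [0.087, -0.044, 0, 0, 0, 0, 0], [0.102, -0.050, 0, 0, 0, 0, 0], [0.117, -0.056, 0, 0, 0, 0, 0], [0.132, -0.062, 0, 0, 0, 0, 0], [0.147, -0.067, 0, 0, 0, 0, 0], [0.163, -0.073, 0, 0, 0, 0, 0],
```

step_arm:
  moves:
    - [0.014, -0.01, 0, 0, 0, 0, 0]
    - [0.028, -0.02, 0, 0, 0, 0, 0]
    - [0.043, -0.028, 0, 0, 0, 0, 0]
    - [0.043, -0.028, 0, 0, 0, 0, 0]
    - [0.043, -0.028, 0, 0, 0, 0, 0]

```text
t: 21.93
position: [589.8, 141.6, 84.3]
eef_rot: [0.745, -0.667, -0.001, -0.001]
contact_force: [1.1, 11.6, -5.9]
grip_width: 0.19
```

```bash
python3 -c "
from h import *
kn(74.8,-6.2)
c=(107.7-.043*80,-62.28-.028*80);print('cmd',c)
rows((74.8,-6.2),c,np.arange(2.74,2.9,.02))"
```

```text
edge xy [106.31 -64.7 ] r 66.45 phi -1.077 joint~ 2.697 Fr 7.5 Ft -8.9 Fz -5.9 grip 16.2 t 21.93
cmd (104.26, -64.52)
[0.014, -0.002, 0, 0, 0, 0, 0], [0.029, -0.009, 0, 0, 0, 0, 0], [0.044, -0.016, 0, 0, 0, 0, 0], [0.059, -0.022, 0, 0, 0, 0, 0], [0.074, -0.028, 0, 0, 0, 0, 0], [0.089, -0.034, 0, 0, 0, 0, 0], [0.104, -0.039, 0, 0, 0, 0, 0], [0.120, -0.045, 0, 0, 0, 0, 0],
```

The jaw direction (board x) reads accurately, but the numbers suggest the knob has crept along the pads. I'll check with the red blob in the side view.

Run:
```python
from h import *
s=capture("side"); H,S,V=masks(s); m=(H<6)&(S>150)&(V>50)
ce,st,r=blob(s,m,270,180,345,260); print("red",ce,st)
a=np.radians(96.35); bx=np.array([np.cos(a),np.sin(a)]); by=np.array([-bx[1],bx[0]]); E=np.array([537.3,28.8])
for y in (-64.7,-61,-57.6,-54): 
    p=E+bx*106.3+by*y; print(y,np.round(proj(s,[*p,95]),1),np.round(proj(s,[*p,53]),1))
im=crop(s,255,170,110,85,7,1.3); cv2.imwrite("pics/s7.png",im)
```

```text
red [286.51923077 223.01923077] [284 215   5  17  52]
-64.7 [282.1 215.2] [282.7 229.3]
-61 [283.5 215.4] [284.1 229.6]
-57.6 [284.8 215.7] [285.4 229.8]
-54 [286.2 215.9] [286.8 230. ]
```

View pics/s7.png

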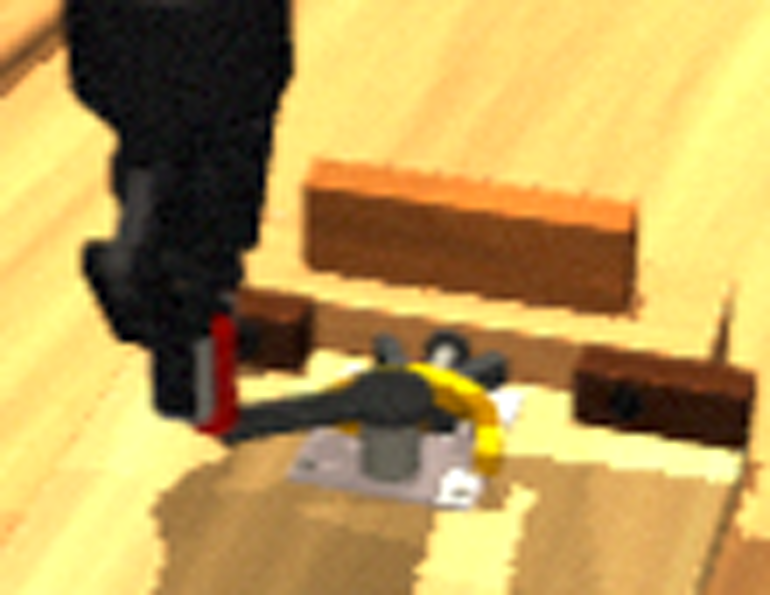

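The red strip's right edge at column 288.5 puts the knob at edge-frame y ≈ -57.6, while the TCP is at -64.7, so the knob has crept 7 mm along the pads. The joint is really at about 2.62 rad. I'll open slightly, recentre and regrip.

step_arm:
  moves:
    - [-0.02, 0, 0, 0, 0, 0, 0.3]
    - [-0.026, 0, 0, 0, 0, 0, 0.4]
    - [-0.026, 0, 0, 0, 0, 0, 0.4]
    - [-0.026, 0, 0, 0, 0, 0, 0.4]
    - [-0.026, 0.04, 0, 0, 0, 0, 0.4]
    - [-0.026, 0.086, 0, 0, 0, 0, 0.4]
    - [-0.026, 0.086, 0, 0, 0, 0, 0.4]
    - [-0.026, 0.086, 0, 0, 0, 0, 0.4]

```text
t: 22.65
position: [582.2, 140.6, 84.5]
eef_rot: [0.745, -0.667, -0.0, 0.0]
contact_force: [0.0, -0.9, 0.0]
grip_width: 0.4
```

```bash
python3 -c "
from h import *
kn(71.2,-3)"
```

```text
edge xy [106.16 -57.02] r 64.34 phi -0.996 joint~ 2.616 Fr -0.6 Ft 0.7 Fz 0.0 grip 34.0 t 22.65
```

step_arm:
  moves:
    - [0, 0, 0, 0, 0, 0, 0.2]
    - [0, 0, 0, 0, 0, 0, 0]
    - [0, 0, 0, 0, 0, 0, 0]
    - [0, 0, 0, 0, 0, 0, 0]
    - [0, 0, 0, 0, 0, 0, 0]
    - [0, 0, 0, 0, 0, 0, 0]
    - [0, 0, 0, 0, 0, 0, 0]
  force: 80

```text
t: 23.23
position: [582.8, 140.9, 84.8]
eef_rot: [0.745, -0.667, 0.0, -0.0]
contact_force: [-1.4, 1.5, 5.1]
grip_width: 0.186
```

```bash
python3 -c "
from h import *
kn(71.2,-3)
rows((71.2,-3),(106.3,-57.6),np.arange(2.62,2.9,.02))"
```

```text
edge xy [106.4  -57.59] r 64.95 phi -0.998 joint~ 2.618 Fr -0.2 Ft -2.0 Fz 5.1 grip 15.8 t 23.23
[-0.000, -0.001, 0, 0, 0, 0, 0], [0.014, -0.010, 0, 0, 0, 0, 0], [0.027, -0.018, 0, 0, 0, 0, 0], [0.042, -0.026, 0, 0, 0, 0, 0], [0.056, -0.034, 0, 0, 0, 0, 0], [0.070, -0.042, 0, 0, 0, 0, 0], [0.085, -0.049, 0, 0, 0, 0, 0], [0.099, -0.056, 0, 0, 0, 0, 0], [0.114, -0.062, 0, 0, 0, 0, 0], [0.129, -0.069, 0, 0, 0, 0, 0], [0.144, -0.075, 0, 0, 0, 0, 0], [0.160, -0.081, 0, 0, 0, 0, 0], [0.175, -0.086, 0, 0, 0, 0, 0], [0.190, -0.091, 0, 0, 0, 0, 0],
```

step_arm:
  moves:
    - [0.014, -0.01, 0, 0, 0, 0, 0]
    - [0.027, -0.018, 0, 0, 0, 0, 0]
    - [0.042, -0.026, 0, 0, 0, 0, 0]
    - [0.056, -0.034, 0, 0, 0, 0, 0]
    - [0.056, -0.034, 0, 0, 0, 0, 0]
    - [0.056, -0.034, 0, 0, 0, 0, 0]

```text
t: 23.73
position: [584.5, 138.7, 84.8]
eef_rot: [0.744, -0.668, -0.002, -0.0]
contact_force: [-7.6, 12.4, 9.0]
grip_width: 0.185
```

```bash
python3 -c "
from h import *
kn(71.2,-3)
c=(106.3-.056*80,-57.6-.034*80);print('cmd',c)
rows((71.2,-3),c,np.arange(2.72,2.98,.02))"
```

```text
edge xy [103.97 -59.08] r 64.95 phi -1.042 joint~ 2.662 Fr 1.3 Ft -14.5 Fz 9.0 grip 15.7 t 23.73
cmd (101.82, -60.32)
[0.014, -0.008, 0, 0, 0, 0, 0], [0.029, -0.015, 0, 0, 0, 0, 0], [0.043, -0.022, 0, 0, 0, 0, 0], [0.058, -0.028, 0, 0, 0, 0, 0], [0.073, -0.035, 0, 0, 0, 0, 0], [0.088, -0.041, 0, 0, 0, 0, 0], [0.104, -0.047, 0, 0, 0, 0, 0], [0.119, -0.052, 0, 0, 0, 0, 0], [0.134, -0.057, 0, 0, 0, 0, 0], [0.150, -0.062, 0, 0, 0, 0, 0], [0.165, -0.066, 0, 0, 0, 0, 0], [0.181, -0.071, 0, 0, 0, 0, 0], [0.197, -0.074, 0, 0, 0, 0, 0],
```

```bash
cat >> h.py <<'E'
def rib():
    c=capture('top'); H,S,V=masks(c); ce,st,r=blob(c,(H<18)&(S>145)&(V>70),325,170,380,250); p=onz(c,*ce,80)
    a=np.radians(96.35); bx=np.array([np.cos(a),np.sin(a)]); print("rib px",ce.round(2),st[4],"edge x",round((p[:2]-[537.3,28.8])@bx-1.3,2),"Mz",read_state()["ft_torque"].round(2))
E
python3 -c "
from h import *
rib(); rib(); kn(71.2,-3)"
```

```text
rib px [336.56 207.49] 306 edge x -33.1 Mz [ 1.83  1.14 -0.83]
rib px [336.62 207.67] 305 edge x -33.19 Mz [ 1.85  1.12 -0.81]
edge xy [103.97 -59.04] r 64.92 phi -1.042 joint~ 2.662 Fr 1.4 Ft -14.2 Fz 8.7 grip 16.0 t 23.83
```

The wrist shows a 0.8 N m friction couple from the round knob turning in the pads. The force actually turning the cam is Ft minus Mz/65 mm, so only about 2 N here. I'll lighten the grip and use the corrected force.

```bash
sed -i 's|"Fz",st\["contact_force"\]\[2\].round(1),"grip"|"Mz",st["ft_torque"][2].round(2),"Feff",round(-F@tq+st["ft_torque"][2]/.065,1),"grip"|' h.py
```

step_arm:
  moves:
    - [0, 0, 0, 0, 0, 0, 0]
    - [0, 0, 0, 0, 0, 0, 0]
    - [0.007, -0.004, 0, 0, 0, 0, 0]
    - [0.014, -0.008, 0, 0, 0, 0, 0]
    - [0.021, -0.011, 0, 0, 0, 0, 0]
    - [0.029, -0.015, 0, 0, 0, 0, 0]
    - [0.029, -0.015, 0, 0, 0, 0, 0]
  force: 25

```text
t: 24.42
position: [587.3, 135.9, 84.8]
eef_rot: [0.745, -0.667, -0.001, -0.001]
contact_force: [-3.6, 8.5, 4.7]
grip_width: 0.188
```

```bash
python3 -c "
from h import *
kn(71.2,-3);rib()
c=(101.82-.029*80,-60.32-.015*80);print('cmd',c)
rows((71.2,-3),c,np.arange(2.78,3,.02))"
```

```text
edge xy [100.95 -61.52] r 65.65 phi -1.101 joint~ 2.721 Fr 1.6 Ft -9.1 Mz -0.21 Feff 5.9 grip 16.0 t 24.42
rib px [336.52 207.8 ] 307 edge x -32.9 Mz [ 1.36  0.25 -0.18]
cmd (99.5, -61.52)
[0.029, -0.013, 0, 0, 0, 0, 0], [0.044, -0.020, 0, 0, 0, 0, 0], [0.059, -0.026, 0, 0, 0, 0, 0], [0.075, -0.032, 0, 0, 0, 0, 0], [0.090, -0.037, 0, 0, 0, 0, 0], [0.105, -0.042, 0, 0, 0, 0, 0], [0.121, -0.047, 0, 0, 0, 0, 0], [0.136, -0.051, 0, 0, 0, 0, 0], [0.152, -0.056, 0, 0, 0, 0, 0], [0.168, -0.059, 0, 0, 0, 0, 0], [0.184, -0.063, 0, 0, 0, 0, 0], [0.200, -0.066, 0, 0, 0, 0, 0],
```

step_arm:
  moves:
    - [0.01, -0.005, 0, 0, 0, 0, 0]
    - [0.019, -0.009, 0, 0, 0, 0, 0]
    - [0.029, -0.013, 0, 0, 0, 0, 0]
    - [0.044, -0.018, 0, 0, 0, 0, 0]
    - [0.059, -0.023, 0, 0, 0, 0, 0]
    - [0.059, -0.023, 0, 0, 0, 0, 0]

```text
t: 24.97
position: [590.5, 131.9, 84.8]
eef_rot: [0.745, -0.667, 0.0, -0.002]
contact_force: [-0.8, 9.8, 2.5]
grip_width: 0.188
```

```bash
python3 -c "
from h import *
kn(71.2,-3);rib()
c=(99.5-.059*80,-61.52-.023*80);print('cmd',c)
rows((71.2,-3),c,np.arange(2.86,3.1,.02))"
```

```text
edge xy [ 96.58 -64.28] r 66.33 phi -1.178 joint~ 2.798 Fr 4.0 Ft -9.0 Mz -0.08 Feff 7.8 grip 16.0 t 24.97
rib px [336.46 207.98] 311 edge x -32.68 Mz [ 1.63 -0.26 -0.11]
cmd (94.78, -63.36)
[0.031, -0.014, 0, 0, 0, 0, 0], [0.046, -0.019, 0, 0, 0, 0, 0], [0.062, -0.024, 0, 0, 0, 0, 0], [0.077, -0.028, 0, 0, 0, 0, 0], [0.093, -0.033, 0, 0, 0, 0, 0], [0.109, -0.036, 0, 0, 0, 0, 0], [0.125, -0.040, 0, 0, 0, 0, 0], [0.141, -0.043, 0, 0, 0, 0, 0], [0.157, -0.046, 0, 0, 0, 0, 0], [0.173, -0.049, 0, 0, 0, 0, 0], [0.189, -0.051, 0, 0, 0, 0, 0], [0.205, -0.053, 0, 0, 0, 0, 0], [0.221, -0.055, 0, 0, 0, 0, 0],
```

step_arm:
  moves:
    - [0.01, -0.002, 0, 0, 0, 0, 0]
    - [0.02, -0.004, 0, 0, 0, 0, 0]
    - [0.031, -0.006, 0, 0, 0, 0, 0]
    - [0.046, -0.01, 0, 0, 0, 0, 0]
    - [0.046, -0.01, 0, 0, 0, 0, 0]
    - [0.046, -0.01, 0, 0, 0, 0, 0]

```text
t: 25.52
position: [591.7, 129.5, 84.8]
eef_rot: [0.744, -0.668, -0.001, -0.003]
contact_force: [-0.3, 16.5, 0.5]
grip_width: 0.186
```

```bash
python3 -c "
from h import *
kn(71.2,-3);rib()
c=(94.78-.046*80,-63.36-.01*80);print('cmd',c)
rows((71.2,-3),c,np.arange(2.88,3.1,.02))"
```

```text
edge xy [ 94.07 -65.21] r 66.28 phi -1.218 joint~ 2.838 Fr 7.1 Ft -14.9 Mz -0.72 Feff 3.9 grip 15.8 t 25.52
rib px [336.35 207.78] 311 edge x -32.45 Mz [ 2.7  -0.06 -0.75]
cmd (91.1, -64.16)
[0.000, -0.009, 0, 0, 0, 0, 0], [0.016, -0.014, 0, 0, 0, 0, 0], [0.031, -0.018, 0, 0, 0, 0, 0], [0.047, -0.023, 0, 0, 0, 0, 0], [0.063, -0.026, 0, 0, 0, 0, 0], [0.079, -0.030, 0, 0, 0, 0, 0], [0.095, -0.033, 0, 0, 0, 0, 0], [0.111, -0.036, 0, 0, 0, 0, 0], [0.127, -0.039, 0, 0, 0, 0, 0], [0.143, -0.041, 0, 0, 0, 0, 0], [0.159, -0.043, 0, 0, 0, 0, 0], [0.175, -0.045, 0, 0, 0, 0, 0],
```

Ft is up to 15 N, but Mz (-0.72) shows the knob sticking to the pads. I'll relieve that couple by turning the gripper a few degrees clockwise, following the knob, and then read again.

step_arm:
  moves:
    - [0, 0, 0, 0, 0, 0.005, 0]
    - [0, 0, 0, 0, 0, 0.01, 0]
    - [0, 0, 0, 0, 0, 0.015, 0]
    - [0, 0, 0, 0, 0, 0.015, 0]
    - [0, 0, 0, 0, 0, 0.015, 0]

```text
t: 25.98
position: [592.7, 127.4, 84.9]
eef_rot: [0.713, -0.701, 0.001, -0.002]
contact_force: [3.4, 5.4, -1.6]
grip_width: 0.188
```

```bash
cat >> h.py <<'E'
def rows2(c,cmd,yaw,js,j0):
    """yaw: commanded tool-x world deg; turn follows knob from j0"""
    al=np.radians(-83.65-yaw) # clockwise turn already made
    for j in js:
        p=np.array([c[0]+65*np.cos(1.62-j),c[1]+65*np.sin(1.62-j)])-cmd
        tx=np.array([-np.cos(al),np.sin(al)]); ty=np.array([np.sin(al),np.cos(al)])
        print("[%.3f, %.3f, 0, 0, 0, %.4f, 0],"%(p@tx/80,p@ty/80,(j-j0)/2/np.pi),end=" ")
    print()
E
python3 -c "
from h import *
kn(71.2,-3);rib();kn(71.2,-3);plan([500,0,0]);print(read_state()['joint_pos'].round(2))
rows2((71.2,-3),(91.1,-64.16),-89.05,np.arange(2.9,3.1,.02),2.88)"
```

```text
edge xy [ 91.88 -65.99] r 66.29 phi -1.254 joint~ 2.874 Fr 5.4 Ft -3.4 Mz 0.25 Feff 7.3 grip 16.0 t 25.98
rib px [336.34 207.96] 308 edge x -32.36 Mz [ 0.82 -0.79  0.19]
edge xy [ 91.88 -66.03] r 66.33 phi -1.254 joint~ 2.874 Fr 5.4 Ft -2.5 Mz 0.19 Feff 5.4 grip 15.9 t 26.03
pos [592.76 127.42  84.88] yaw -89.0 F [ 3.87  4.56 -0.21] grip 0.187 t 26.03
shift units [1.574 1.192 1.054] turn z units 0.0
[0.19 0.62 1.76 0.   0.75 1.74]
[0.014, -0.015, 0, 0, 0, 0.0032, 0], [0.030, -0.021, 0, 0, 0, 0.0064, 0], [0.045, -0.027, 0, 0, 0, 0.0095, 0], [0.060, -0.032, 0, 0, 0, 0.0127, 0], [0.076, -0.037, 0, 0, 0, 0.0159, 0], [0.091, -0.042, 0, 0, 0, 0.0191, 0], [0.107, -0.046, 0, 0, 0, 0.0223, 0], [0.122, -0.051, 0, 0, 0, 0.0255, 0], [0.138, -0.054, 0, 0, 0, 0.0286, 0], [0.154, -0.058, 0, 0, 0, 0.0318, 0], [0.170, -0.061, 0, 0, 0, 0.0350, 0],
```

step_arm:
  moves:
    - [0.014, -0.004, 0, 0, 0, 0.003, 0]
    - [0.03, -0.008, 0, 0, 0, 0.006, 0]
    - [0.045, -0.014, 0, 0, 0, 0.0095, 0]
    - [0.045, -0.014, 0, 0, 0, 0.0095, 0]
    - [0.045, -0.014, 0, 0, 0, 0.0095, 0]

```text
t: 26.45
position: [594.3, 123.6, 84.9]
eef_rot: [-0.692, 0.722, -0.001, 0.002]
contact_force: [5.3, 3.9, -2.1]
grip_width: 0.187
```

```bash
python3 -c "
from h import *
kn(71.2,-3);rib();kn(71.2,-3);plan([500,0,0])
import numpy as np
al=np.radians(5.4);tx=np.array([-np.cos(al),np.sin(al)]); ty=np.array([np.sin(al),np.cos(al)])
c=np.array([91.1,-64.16])+80*(.045*tx-.014*ty);print(c)
rows2((71.2,-3),c,-92.47,np.arange(2.96,3.2,.02),2.94)"
```

```text
edge xy [ 87.95 -67.14] r 66.29 phi -1.315 joint~ 2.935 Fr 6.3 Ft -1.7 Mz 0.17 Feff 4.3 grip 15.9 t 26.45
rib px [336.2  208.14] 313 edge x -31.93 Mz [ 0.73 -0.98  0.19]
edge xy [ 87.96 -67.13] r 66.28 phi -1.315 joint~ 2.935 Fr 6.6 Ft -1.5 Mz 0.19 Feff 4.4 grip 15.8 t 26.5
pos [594.29 123.65  84.86] yaw -92.43 F [ 5.64  3.79 -1.74] grip 0.186 t 26.5
shift units [1.596 1.117 1.053] turn z units 0.0
[ 87.41057562 -64.93623947]
[0.014, -0.019, 0, 0, 0, 0.0032, 0], [0.029, -0.025, 0, 0, 0, 0.0064, 0], [0.044, -0.031, 0, 0, 0, 0.0095, 0], [0.060, -0.036, 0, 0, 0, 0.0127, 0], [0.075, -0.041, 0, 0, 0, 0.0159, 0], [0.091, -0.046, 0, 0, 0, 0.0191, 0], [0.106, -0.050, 0, 0, 0, 0.0223, 0], [0.122, -0.054, 0, 0, 0, 0.0255, 0], [0.138, -0.058, 0, 0, 0, 0.0286, 0], [0.154, -0.062, 0, 0, 0, 0.0318, 0], [0.170, -0.065, 0, 0, 0, 0.0350, 0], [0.186, -0.068, 0, 0, 0, 0.0382, 0], [0.202, -0.070, 0, 0, 0, 0.0414, 0],
```

step_arm:
  moves:
    - [0.014, -0.006, 0, 0, 0, 0.003, 0]
    - [0.029, -0.011, 0, 0, 0, 0.006, 0]
    - [0.044, -0.016, 0, 0, 0, 0.0095, 0]
    - [0.052, -0.019, 0, 0, 0, 0.0115, 0]
    - [0.052, -0.019, 0, 0, 0, 0.0115, 0]
    - [0.052, -0.019, 0, 0, 0, 0.0115, 0]

```text
t: 27.0
position: [595.8, 119.4, 84.9]
eef_rot: [-0.665, 0.746, -0.001, 0.002]
contact_force: [5.6, 3.0, -2.6]
grip_width: 0.188
```

```bash
python3 -c "
from h import *
kn(71.2,-3);rib();kn(71.2,-3)
import numpy as np
al=np.radians(-83.65+92.47);tx=np.array([-np.cos(al),np.sin(al)]); ty=np.array([np.sin(al),np.cos(al)])
c=np.array([87.41,-64.94])+80*(.052*tx-.019*ty);print(c)
rows2((71.2,-3),c,-96.61,np.arange(3.02,3.2,.02),3.01)"
```

```text
edge xy [ 83.53 -68.18] r 66.34 phi -1.384 joint~ 3.004 Fr 6.2 Ft -1.2 Mz 0.21 Feff 4.5 grip 16.0 t 27.0
rib px [336.06 208.13] 304 edge x -31.55 Mz [ 0.61 -1.06  0.29]
edge xy [ 83.5 -68.2] r 66.35 phi -1.384 joint~ 3.004 Fr 6.2 Ft -2.0 Mz 0.29 Feff 6.4 grip 15.7 t 27.05
[ 83.06612955 -65.80416982]
[0.006, -0.018, 0, 0, 0, 0.0016, 0], [0.022, -0.024, 0, 0, 0, 0.0048, 0], [0.037, -0.029, 0, 0, 0, 0.0080, 0], [0.052, -0.035, 0, 0, 0, 0.0111, 0], [0.067, -0.040, 0, 0, 0, 0.0143, 0], [0.083, -0.045, 0, 0, 0, 0.0175, 0], [0.098, -0.050, 0, 0, 0, 0.0207, 0], [0.114, -0.054, 0, 0, 0, 0.0239, 0], [0.130, -0.058, 0, 0, 0, 0.0271, 0], [0.146, -0.062, 0, 0, 0, 0.0302, 0],
```

step_arm:
  moves:
    - [0.014, -0.006, 0, 0, 0, 0.003, 0]
    - [0.029, -0.012, 0, 0, 0, 0.006, 0]
    - [0.044, -0.018, 0, 0, 0, 0.0095, 0]
    - [0.052, -0.022, 0, 0, 0, 0.0115, 0]
    - [0.052, -0.022, 0, 0, 0, 0.0115, 0]
    - [0.052, -0.022, 0, 0, 0, 0.0115, 0]

```text
t: 27.55
position: [597.1, 114.9, 84.9]
eef_rot: [-0.638, 0.77, -0.001, 0.002]
contact_force: [5.4, 1.9, -2.1]
grip_width: 0.182
```

```bash
python3 -c "
from h import *
kn(71.2,-3);rib();kn(71.2,-3)"
```

```text
edge xy [ 78.95 -68.91] r 66.36 phi -1.454 joint~ 3.074 Fr 5.7 Ft -0.6 Mz 0.3 Feff 5.3 grip 15.5 t 27.55
rib px [335.94 208.1 ] 306 edge x -31.24 Mz [ 0.54 -1.08  0.26]
edge xy [ 78.93 -68.89] r 66.35 phi -1.454 joint~ 3.074 Fr 7.5 Ft -1.2 Mz 0.26 Feff 5.2 grip 15.9 t 27.6
```

step_arm:
  moves:
    - [0.014, -0.006, 0, 0, 0, 0.003, 0]
    - [0.029, -0.012, 0, 0, 0, 0.006, 0]
    - [0.044, -0.018, 0, 0, 0, 0.0095, 0]
    - [0.052, -0.022, 0, 0, 0, 0.0115, 0]
    - [0.052, -0.022, 0, 0, 0, 0.0115, 0]
    - [0.052, -0.022, 0, 0, 0, 0.0115, 0]

```text
t: 28.1
position: [597.9, 110.4, 84.9]
eef_rot: [-0.61, 0.792, -0.001, 0.002]
contact_force: [5.9, 3.3, -3.2]
grip_width: 0.185
```

```bash
python3 -c "
from h import *
kn(71.2,-3);rib();kn(71.2,-3)"
```

```text
edge xy [ 74.41 -69.29] r 66.37 phi -1.522 joint~ 3.142 Fr 6.4 Ft -2.4 Mz 0.37 Feff 8.0 grip 15.7 t 28.1
rib px [335.88 208.67] 301 edge x -30.93 Mz [ 0.48 -1.03  0.34]
edge xy [ 74.42 -69.28] r 66.36 phi -1.522 joint~ 3.142 Fr 5.8 Ft -3.0 Mz 0.34 Feff 8.3 grip 15.9 t 28.15
```

step_arm:
  moves:
    - [0.009, -0.004, 0, 0, 0, 0.002, 0]
    - [0.018, -0.007, 0, 0, 0, 0.004, 0]
    - [0.026, -0.011, 0, 0, 0, 0.0057, 0]
    - [0.026, -0.011, 0, 0, 0, 0.0057, 0]
    - [0.026, -0.011, 0, 0, 0, 0.0057, 0]

```text
t: 28.57
position: [598.3, 108.4, 84.9]
eef_rot: [-0.596, 0.803, -0.001, 0.002]
contact_force: [5.8, 4.4, -2.4]
grip_width: 0.186
```

```bash
python3 -c "
from h import *
kn(71.2,-3);rib();kn(71.2,-3)"
```

```text
edge xy [ 72.35 -69.39] r 66.4 phi -1.553 joint~ 3.173 Fr 6.3 Ft -3.6 Mz 0.37 Feff 9.4 grip 15.8 t 28.57
rib px [335.9  208.52] 302 edge x -31.02 Mz [ 0.7  -0.97  0.45]
edge xy [ 72.37 -69.4 ] r 66.41 phi -1.553 joint~ 3.173 Fr 6.9 Ft -3.4 Mz 0.45 Feff 10.3 grip 15.5 t 28.62
```

The rib has stopped moving and the corrected force is climbing (5 → 8 → 10 N), so the fence has met the board. One more small step.

step_arm:
  moves:
    - [0.009, -0.004, 0, 0, 0, 0.002, 0]
    - [0.018, -0.007, 0, 0, 0, 0.004, 0]
    - [0.026, -0.011, 0, 0, 0, 0.0057, 0]
    - [0.026, -0.011, 0, 0, 0, 0.0057, 0]
    - [0.026, -0.011, 0, 0, 0, 0.0057, 0]

```text
t: 29.03
position: [598.5, 106.3, 84.9]
eef_rot: [-0.581, 0.814, -0.001, 0.003]
contact_force: [5.9, 4.7, -2.6]
grip_width: 0.186
```

```bash
python3 -c "
from h import *
for i in range(4): kn(71.2,-3);rib()"
```

```text
edge xy [ 70.21 -69.41] r 66.42 phi -1.586 joint~ 3.206 Fr 6.3 Ft -4.1 Mz 0.5 Feff 11.8 grip 15.8 t 29.03
rib px [335.8  208.38] 304 edge x -30.79 Mz [ 0.75 -1.08  0.48]
edge xy [ 70.23 -69.44] r 66.44 phi -1.585 joint~ 3.205 Fr 5.2 Ft -3.7 Mz 0.48 Feff 11.1 grip 15.8 t 29.08
rib px [335.89 208.56] 304 edge x -30.97 Mz [ 0.74 -1.02  0.47]
edge xy [ 70.23 -69.45] r 66.45 phi -1.585 joint~ 3.205 Fr 6.2 Ft -4.4 Mz 0.47 Feff 11.7 grip 15.7 t 29.13
rib px [335.83 208.49] 304 edge x -30.83 Mz [ 0.75 -1.06  0.53]
edge xy [ 70.24 -69.43] r 66.43 phi -1.585 joint~ 3.205 Fr 5.0 Ft -3.8 Mz 0.53 Feff 12.1 grip 16.0 t 29.18
rib px [335.84 208.36] 299 edge x -30.91 Mz [ 0.78 -1.02  0.54]
```

step_arm:
  moves:
    - [0.009, -0.004, 0, 0, 0, 0.002, 0]
    - [0.018, -0.007, 0, 0, 0, 0.004, 0]
    - [0.024, -0.01, 0, 0, 0, 0.0053, 0]
    - [0.024, -0.01, 0, 0, 0, 0.0053, 0]
    - [0.024, -0.01, 0, 0, 0, 0.0053, 0]

```text
t: 29.65
position: [598.7, 104.4, 84.9]
eef_rot: [-0.568, 0.823, -0.001, 0.003]
contact_force: [6.3, 5.9, -2.2]
grip_width: 0.185
```

```bash
python3 -c "
from h import *
for i in range(4): kn(71.2,-3);rib()"
```

```text
edge xy [ 68.35 -69.41] r 66.47 phi -1.614 joint~ 3.234 Fr 6.7 Ft -5.5 Mz 0.65 Feff 15.4 grip 15.8 t 29.65
rib px [335.87 208.65] 311 edge x -30.9 Mz [ 0.91 -1.07  0.62]
edge xy [ 68.33 -69.41] r 66.47 phi -1.614 joint~ 3.234 Fr 6.8 Ft -5.9 Mz 0.62 Feff 15.4 grip 16.0 t 29.7
rib px [335.87 208.39] 303 edge x -30.97 Mz [ 0.92 -1.07  0.69]
edge xy [ 68.32 -69.39] r 66.46 phi -1.614 joint~ 3.234 Fr 7.0 Ft -5.8 Mz 0.69 Feff 16.4 grip 16.0 t 29.75
rib px [335.85 208.57] 303 edge x -30.87 Mz [ 0.89 -1.01  0.61]
edge xy [ 68.31 -69.39] r 66.45 phi -1.614 joint~ 3.234 Fr 6.8 Ft -5.1 Mz 0.61 Feff 14.5 grip 15.8 t 29.8
rib px [335.86 208.47] 303 edge x -30.94 Mz [ 0.94 -1.02  0.61]
```

The steep climb is clear: about 15 N corrected, above 12–14 and below 18. I stop here, let go and rise.

step_arm:
  moves:
    - [0, 0, 0, 0, 0, 0, 0.3]
    - [0, 0, 0, 0, 0, 0, 0.5]
    - [0, 0, 0, 0, 0, 0, 0.6]
    - [0, 0, 0, 0, 0, 0, 0.6]
    - [0, 0, 0, 0, 0, 0, 0.6]
    - [0, 0, -0.2, 0, 0, 0, 0.6]
    - [0, 0, -0.4, 0, 0, 0, 0.6]
    - [0, 0, -0.7, 0, 0, 0, 0.6]
    - [0, 0, -1.0, 0, 0, 0, 0.6]
    - [0, 0, -1.0, 0, 0, 0, 0.6]

```text
t: 30.68
position: [598.8, 103.5, 169.1]
eef_rot: [-0.567, 0.824, -0.002, 0.003]
contact_force: [1.2, 0.6, 0.7]
grip_width: 0.603
```

step_arm:
  moves:
    - [0, 0, -0.4, 0, 0, 0, 0.6]
    - [0, 0, -0.8, 0, 0, 0, 0.6]
    - [0.2, 0.2, -1.0, 0, 0, 0, 0.6]
    - [0.5, 0.5, -1.0, 0, 0, 0, 0.6]
    - [0.9, 0.9, -1.0, 0, 0, 0, 0.6]
    - [0.9, 0.9, -1.0, 0, 0, 0, 0.6]
    - [0.9, 0.9, -1.0, 0, 0, 0, 0.6]

```text
t: 31.27
position: [500.8, 60.8, 244.2]
eef_rot: [-0.567, 0.824, 0.0, -0.001]
contact_force: [1.1, -0.3, 0.3]
grip_width: 0.601
```

Run:
```python
from h import *
bf(); rib(); s=capture("side"); c=capture("top"); H,S,V=masks(s)
try: ce,st,r=blob(s,(H<6)&(S>150)&(V>50),270,180,345,260); print("red",ce,st)
except Exception as e: print(e)
a=np.radians(96.35); bx=np.array([np.cos(a),np.sin(a)]); by=np.array([-bx[1],bx[0]]); E=np.array([537.3,28.8])
for j in (3.0,3.1,3.2,3.3):
    p=E+bx*(71.2+65*np.cos(1.62-j))+by*(-3+65*np.sin(1.62-j)); print(j,np.round(proj(s,[*p,76]),1))
cv2.imwrite("pics/f8.png",np.hstack([crop(c,270,160,100,100,4,2.2),crop(s,265,170,100,100,4,1.3)]))
```

```text
TCP in edge frame 35.86 32.7 z 244.2 F bx,by,z -0.5 -1.1 0.3 Mz [ 0.02 -0.05  0.06] t 31.27Traceback (most recent call last):
  File "<stdin>", line 2, in <module>
  File "h.py", line 45, in rib
    c=capture('top'); H,S,V=masks(c); ce,st,r=blob(c,(H<18)&(S>145)&(V>70),325,170,380,250); p=onz(c,*ce,80)
                                              ~~~~^^^^^^^^^^^^^^^^^^^^^^^^^^^^^^^^^^^^^^^^^
  File "h.py", line 17, in blob
    k=1+np.argmax(st[1:,4]); cs,_=cv2.findContours((l==k).astype(np.uint8),0,2)
        ~~~~~~~~~^^^^^^^^^^
    return _wrapfunc(a, 'argmax', axis=axis, out=out, **kwds)
    return bound(*args, **kwds)
ValueError: attempt to get argmax of an empty sequence
```

The arm hides the rib in the top view, so I'll move it away to the +y side and look again.

step_arm:
  moves:
    - [-0.3, 0, 0, 0, 0, 0, 0.6]
    - [-0.6, 0, 0, 0, 0, 0, 0.6]
    - [-1.0, 0, 0, 0, 0, 0, 0.6]
    - [-1.0, 0, 0, 0, 0, 0, 0.6]

```text
t: 31.65
position: [535.5, 140.8, 244.8]
eef_rot: [-0.568, 0.823, -0.0, 0.002]
contact_force: [0.4, -0.0, -0.4]
grip_width: 0.6
```

step_arm:
  moves:
    - [-0.3, 0, 0, 0, 0, 0, 0.6]
    - [-0.6, 0.2, 0, 0, 0, 0, 0.6]
    - [-1.0, 0.5, 0, 0, 0, 0, 0.6]
    - [-1.0, 0.5, 0, 0, 0, 0, 0.6]

```text
t: 31.98
position: [522.9, 230.7, 244.3]
eef_rot: [-0.569, 0.823, 0.001, 0.001]
contact_force: [-0.4, -0.4, -0.9]
grip_width: 0.602
```

Run:
```python
from h import *
bf(); s=capture("side"); c=capture("top"); H,S,V=masks(s)
cv2.imwrite("pics/f8.png",np.hstack([crop(c,270,160,100,100,4,2.2),crop(s,265,170,100,100,4,1.3)]))
rib(); rib()
ce,st,r=blob(s,(H<6)&(S>150)&(V>50),270,180,345,260); print("red",ce,st)
a=np.radians(96.35); bx=np.array([np.cos(a),np.sin(a)]); by=np.array([-bx[1],bx[0]]); E=np.array([537.3,28.8])
for j in (3.0,3.1,3.2,3.3):
    p=E+bx*(71.2+65*np.cos(1.62-j))+by*(-3+65*np.sin(1.62-j)); print(j,np.round(proj(s,[*p,76]),1))
H,S,V=masks(c); print(blob(c,(H<18)&(S>145)&(V>70),325,170,380,250)[2])
```

```text
TCP in edge frame 202.29 -8.04 z 244.3 F bx,by,z -0.4 0.4 -0.9 Mz [-0.02 -0.02 -0.02] t 31.98
rib px [335.89 208.63] 306 edge x -30.96 Mz [-0.03 -0.05 -0.01]
rib px [335.93 208.57] 300 edge x -31.07 Mz [-0.05  0.04  0.04]
red [285.74 214.59] [282 207   8  17 100]
3.0 [284.8 216.6]
3.1 [285.3 215.2]
3.2 [286.1 213.8]
3.3 [287.1 212.5]
((335.6707458496094, 208.53660583496094), (46.93340301513672, 6.736323833465576), 83.6598129272461)
```

View pics/f8.png

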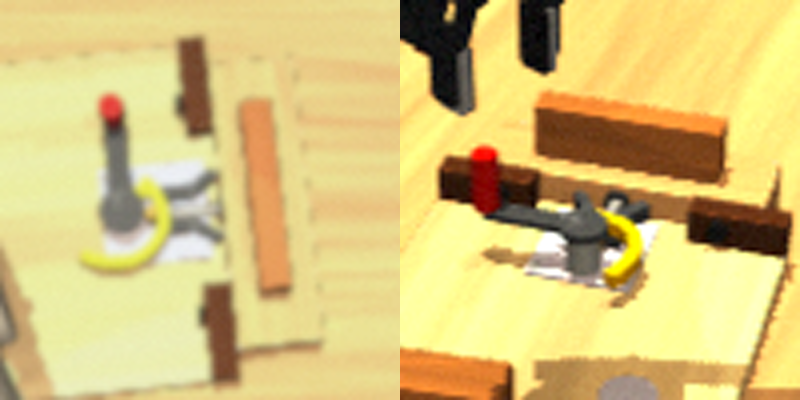

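The fence is flush along the edge blocks, the hook is behind the pin, the knob is still at about 3.15–3.2 rad, and the rib hasn't moved since I let go. The robot is clear, so I'm handing in.

```bash
python3 -c "
from h import *
print(hand_in(), read_state()['t'])"
```

```text
the job is handed in; nothing more can be done
the job is handed in; nothing more can be done
```

I slid the fence up to the bumpers with its pin in the channel, then turned the cam clockwise until it pulled up tight. I let go and handed in at about 32 s. `hand_in` gives no verdict, so the result below rests on my own checks.

**Final checks**
- **Fence:** it sits flush along the board edge in the last picture. It is square within what the image can show: 6.34° for the rib against 6.35° for the board. The rib had not moved after release, beyond image noise of about 0.1 mm.
- **Cam:** the knob stayed at about 3.15–3.2 rad after I let go, and the gripper was clear of everything.
- **Bystanders:** I didn't measure them again at the end. The arm never came down near any of them.

**Where readings disagreed or fell short**
- **Knob slip:** the knob crept about 7 mm along the pads during the sweep. The side camera showed it, and I re-gripped once.
- **Tightness:** friction between the knob and the pads distorted the raw force, so I corrected it with the wrist moment. The corrected force climbed from about 5 N to about 15 N. That is slightly above your 12–14 N target but under 18 N. I could not measure the hook's pull itself.
- **Gap:** the camera put the rib about 31 mm before the edge, against 30 mm when fully home. That is within the camera's 2 mm calibration, so the gap itself is not confirmed that way. My evidence that the fence is home is the steep rise in force and the rib no longer moving.

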